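# Put the packing tools back in their own holders

### The arm

A 7-joint arm with a two-finger parallel gripper is mounted at the origin on the work surface; the furniture and walls round the work are solid. World frame = base frame: x ahead of the robot, y to its left, z up, the work surface at z = 0. Lengths are in m, angles in rad, forces in N, time in s.
With the tool pointing down it reaches from about 0.425 to 0.925 m from the base axis. Payload 6.8 kg.
Tool frame: the origin (TCP) lies on the front face of the gripper's body, between the roots of the fingers; the fingertips stand 73 mm ahead of it and the grasp point (between the pads) lies 54 mm ahead of it; z points along the fingers, x is the direction in which the jaws open and shut, and the axes are right-handed (so a half turn about z gives the same grasp; the last joint's range is limited). The gripper opens to 85 mm and grips with 20 to 120 N. Pads are 22 mm wide; open, the fingers measure 114 mm over their backs; the gripper's body (76 mm by 85 mm) begins 54 mm behind the grasp point. The pads swing forward as they close: fully open they stand 13 mm farther back than shut.
Start: joints at [1.143, 0.477, 0.022, 1.555, -0.011, 1.109, -0.083], TCP at [0.212, -0.641, 0.304] pointing down, gripper open.
Joint ranges: [-2.96, 2.96], [-0.34, 2.1], [-1.41, 1.46], [0.24, 2.44], [-1.37, 4.51], [0.17, 1.92], [-2.96, 2.96]. Speed limits (rad/s): [2.39, 2.39, 3.14, 3.14, 3.14, 3.14, 3.14].

### API

Orientations are given as a unit quaternion [w, x, y, z].
In Python, from station import get_obs, read_camera, hand_in gives the robot as it stands. The module is installed in compiled form; this text tells all that it offers.
- The arm moves only by the shell command python3 -m creep 'ROWS' [FORCE]. ROWS is JSON, a list that holds one entry, the list of rows, each a list of 7 numbers: the turn, a rotation vector about the tool's x, y, z in rad, then the shift along the tool's x, y, z in m, then the finger opening in m, from 0 to 0.0854. A call has 1 to 20 rows; each row shifts and turns the pose as measured when the row begins, along the tool's axes as they then stand; what a row does not reach is not made up. A row lasts 1/12 s, in which the tool goes at most 41.7 mm and 7.16 degrees, less where a joint would pass 70% of its speed; a pose out of reach is approached as far as the arm can. A call is refused whole if a number of a shift passes 0.0417 or a number of a turn 0.125, either way. A call with a gripper value outside its range is refused whole. The fingers move at their own pace and stop on an object; FORCE is the grip in N (left out, the last holds). Time passes only in rows, so rows that do not move let the fingers close. It gives the time, the measured TCP pose, the force and the opening at its end, in the units of the state.
- get_obs(): the state, without advancing time (a new reading comes with each control period).
- read_camera(name): name is "scene" or "side" or "wrist"; returns a dict with "color" (480x640x3 uint8, red, green, blue), "range_z" (480x640 float32, m along the optical axis (not along the pixel's ray), 0 where there is no reading), "fovy" (degrees; the focal length in pixels is half the picture's height over the tangent of half this angle, whatever the lens; pixels are square), "cx", "cy" (the principal point, pixels), "D" ([k1, k2, p1, p2, k3] as OpenCV has them; the pictures are not rectified), "rvec" (rotation vector, rad) and "tvec" (3), from world to camera coordinates, as OpenCV has them. Camera axes: x right, y down, z forward; pixel columns grow to the right and rows downward; lengths in m; the calibration is good to about 2 mm. A picture is of the moment at which its call begins.
- hand_in(): hands the job in, once; it reports no verdict.
The state is a dict: "t": time; "q": joint angles; "joint_vel": joint speeds; "joint_torque": joint torques, N m; "eef_pos": TCP position; "tool_rot": TCP orientation; "contact_force": force on the tool from outside, world axes, zero at the start; "torque": the same for the moment, N m; "gripper_width": opening from 0.0 (shut) to 1.0 (fully open).
Only numpy, scipy, OpenCV 4.12 (cv2) and the standard library are available. Lean on these libraries where they do the work, as an engineer would, in place of code of your own. Each camera call takes 0.05 s, during which the arm holds its last target.

### The job

Tidy the packing station: put the label roll, the blue stapler, the box cutter and the probe thermometer each into the grey holder on the table that is shaped for it. Each must lie flat on its holder's floor, inside the lip, along the holder's length (the thermometer with its red body in the wide pocket and its probe out through the narrow channel), and be let go.

Things in the scene. Friction and masses are not known exactly. Their poses are not given: they have to be found in the camera images.
- label_roll: Roll of blank cream labels on a brown card core, lying flat: 68 mm across, 35 mm high, 0.11 kg; grip across the outside (the core is solid to fingers). Origin: centre of its underside; z is up, yaw means nothing.
- stapler: Dark blue bag stapler on its base, 128 mm long (y), 51 mm high, 0.19 kg. Base 30 mm wide, 8 mm high; above it runs the sloping arm, 19 mm wide, rigid here: grip the arm across at mid-length, where it fills 33 to 44 mm of height. Origin: centre of the underside; y along its length, z up.
- box_cutter: Yellow box cutter lying flat: 136 mm long (y), 21 mm wide, sides 11 mm high (fixed thumb slide to 13 mm), 0.07 kg. Grip across its width at mid-length. Origin: centre of the underside; y along its length, z up.
- thermometer: Probe thermometer lying flat, 179 mm long: red body 26 mm wide (x), 14 mm high, from y = +7 to +89 mm, and a thin steel probe (3.6 mm thick, 7 mm above the underside) out to y = -90 mm. 0.06 kg; grip the body across at y = +45 mm, near the centre of mass. Origin: mid-length of the whole, at the underside; y from probe to body, z up.
- roll_holder: Round dish for the label roll: 98 mm outside, 86 mm inside the lip. Fixed, grey plastic, 2 mm floor with a white inlay of the tool's outline, lip top 6 mm above the table. Origin: at table level, centre; yaw means nothing.
- stapler_holder: Wider, shorter rectangular dish for the stapler, either way round: 146 mm (y) by 48 mm (x) inside the lip, 158 by 60 outside, inlay 128 by 30. Fixed, grey plastic, 2 mm floor with a white inlay of the tool's outline, lip top 6 mm above the table. Origin: at table level, centre; y along its length.
- cutter_holder: Narrower, longer rectangular dish for the cutter, either way round: 152 mm (y) by 37 mm (x) inside the lip, 164 by 49 outside, inlay 136 by 21. So fingertips clear the lip, grip 5 mm or more above the cutter's underside. Fixed, grey plastic, 2 mm floor with a white inlay of the tool's outline, lip top 6 mm above the table. Origin: at table level, centre; y along its length.
- thermometer_holder: Paddle-shaped dish for the thermometer, 160 (y) by 56 mm outside: pocket 44 mm wide, y = -20.5 to +76, for the body; channel 22 mm wide, open at y = -80, for the probe, whose tip sticks out 30 mm. Centred thermometer: its origin at y = -20.5, its y along this y. Fixed, grey, 2 mm floor, white inlay, lip top at 6 mm. Origin: centre of the outline, table level; y from channel to pocket.

How it is judged:
By the outcome, as a careful person would: the job done as asked, in the order asked, and still so for the second after the job is handed in, with the robot touching nothing.
It also fails if it takes over 106 s, if anything falls off the work surface, if the arm or the gripper's body presses on something with over 40 N, if the wrist force passes 120 N, or if a joint passes its speed limit or range.

## Working session

There is one attempt and no reset: what is moved stays moved. The work goes in short steps, Python scripts to look and compute and a shell command to move; the robot and the scene stay as the last step left them, time stands still between calls to the robot, and variables do not carry over. Pictures are saved under pics/ and viewed, and the job is handed in when it is done.

```bash
mkdir -p pics; ls
python3 - <<'E'
from station import *
import cv2
o=get_obs();print(o)
for n in ["scene","side","wrist"]:
    c=read_camera(n);cv2.imwrite(f"pics/{n}0.png",c["color"][:,:,::-1])
    print(n,{k:v for k,v in c.items() if k not in("color","range_z")}, (c["range_z"]>0).mean())
E
```

```text
pics
{'t': 0.0, 'q': array([ 1.1429377 ,  0.47782895,  0.02236914,  1.55645413, -0.01148788,
        1.10929664, -0.08305812]), 'joint_vel': array([-6.89084377e-04, -1.09490218e-03,  4.06225357e-05,  9.72141513e-04,
       -7.89639599e-05, -3.95655204e-04, -1.08343920e-03]), 'joint_torque': array([-3.94982235e-04, -5.96440566e+01,  1.60784326e+00, -2.81196749e+01,
        1.24492549e-02,  9.34429758e-03,  3.08708468e-05]), 'eef_pos': array([ 0.21200947, -0.640357  ,  0.30290569]), 'tool_rot': array([-4.75710141e-04,  8.10671594e-01, -5.85500387e-01, -7.98248203e-04]), 'contact_force': array([ 0.52752723, -0.02020093, -0.28943119]), 'torque': array([0.01894224, 0.04774479, 0.03460976]), 'gripper_width': 0.9970890103117941}
scene {'fovy': 50.405977253956884, 'cx': 323.9730115045155, 'cy': 237.49832241054884, 'D': array([-0.02641303,  0.        ,  0.        ,  0.        ,  0.        ]), 'rvec': array([ 0.74688767, -2.44931764,  1.29921194]), 'tvec': array([0.45831775, 0.19253002, 0.82948499])} 0.9814127604166667
side {'fovy': 42.91113730134746, 'cx': 328.72372128452486, 'cy': 233.17991083977026, 'D': array([-0.18314737,  0.        ,  0.        ,  0.        ,  0.        ]), 'rvec': array([ 0.76444315, -2.52125596,  1.20347724]), 'tvec': array([0.46622286, 0.21133847, 1.11333336])} 0.969560546875
wrist {'fovy': 66.0896120394369, 'cx': 315.22828523441854, 'cy': 235.3292204203862, 'D': array([-0.07693724,  0.        ,  0.        ,  0.        ,  0.        ]), 'rvec': array([-2.33654103,  1.68583387,  0.26431886]), 'tvec': array([-0.67295463, -0.03943548,  0.38000736])} 0.99623046875
```

View pics/scene0.png

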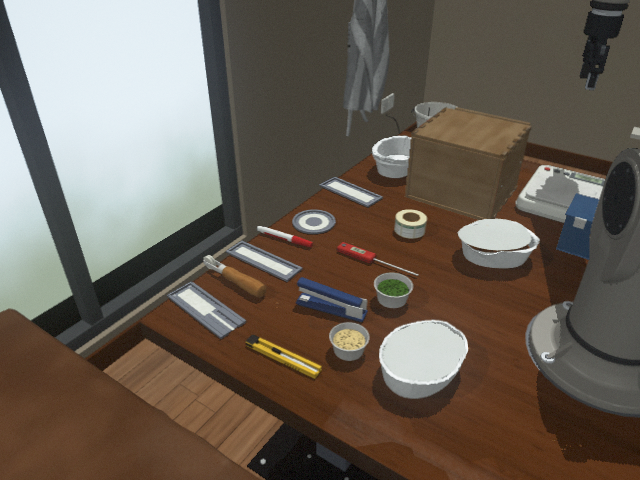

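View pics/side0.png

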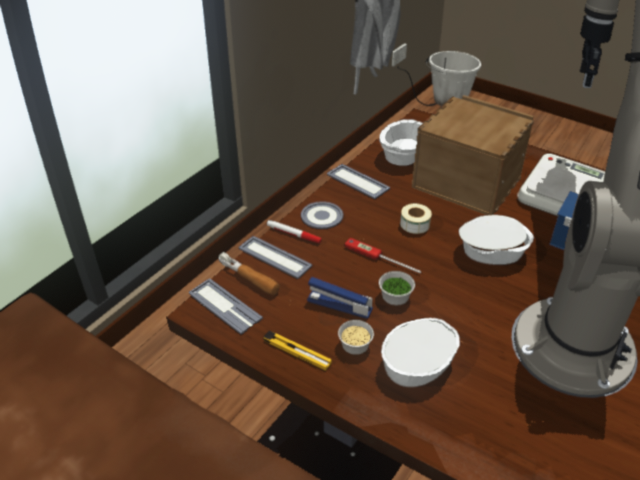

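View pics/wrist0.png

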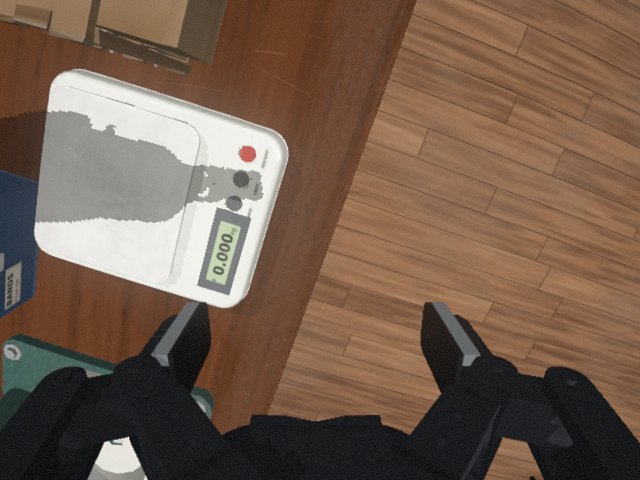

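```bash
cat > h.py <<'E'
from station import *
import numpy as np, cv2
from scipy.spatial.transform import Rotation as R
def cam(n):
    c=read_camera(n); f=240/np.tan(np.radians(c["fovy"]/2))
    c["K"]=np.array([[f,0,c["cx"]],[0,f,c["cy"]],[0,0,1.]]); c["Rm"]=cv2.Rodrigues(c["rvec"])[0]; c["C"]=-c["Rm"].T@c["tvec"]; return c
def rays(c,px):
    u=cv2.undistortPoints(np.asarray(px,float).reshape(-1,1,2),c["K"],c["D"]).reshape(-1,2)
    return np.c_[u,np.ones(len(u))]@c["Rm"]   # world dir, unit z depth
def onplane(c,px,z):
    d=rays(c,px); s=(z-c["C"][2])/d[:,2]; return c["C"]+s[:,None]*d
def cloud(c):
    v,u=np.mgrid[:480,:640]; d=rays(c,np.c_[u.ravel(),v.ravel()])
    P=c["C"]+d*c["range_z"].ravel()[:,None]; P[c["range_z"].ravel()==0]=np.nan
    return P.reshape(480,640,3)
def proj(c,P): return cv2.projectPoints(np.asarray(P,float).reshape(-1,1,3),c["rvec"],c["tvec"],c["K"],c["D"])[0].reshape(-1,2)
def ortho(c,x0,x1,y0,y1,z=0,s=1000):
    # rows: x decreasing downward ; cols: y decreasing rightward
    xs=np.arange(x1,x0,-1/s); ys=np.arange(y1,y0,-1/s)
    X,Y=np.meshgrid(xs,ys,indexing='ij'); p=proj(c,np.stack([X,Y,0*X+z],-1)).reshape(X.shape+(2,)).astype(np.float32)
    return cv2.remap(c["color"],p[...,0],p[...,1],cv2.INTER_LINEAR)[:,:,::-1]
def rect(P):  # min-area rect of xy points in world -> centre, (long,short), yaw of the long axis deg
    (cx,cy),(w,h),a=cv2.minAreaRect((P[:,:2]*1000).astype(np.float32))
    if w<h: w,h=h,w; a+=90
    return np.round([cx,cy,w,h,a%180],1)
def yaw():
    q=get_obs()["tool_rot"]; r=R.from_quat([q[1],q[2],q[3],q[0]]); return r
def st():
    o=get_obs(); r=yaw().as_matrix(); print("t%.2f"%o["t"],o["eef_pos"].round(4),"xax deg %.2f"%np.degrees(np.arctan2(r[1,0],r[0,0])),"z",r[:,2].round(3),"F",o["contact_force"].round(1),"w",round(o["gripper_width"],3),"q",o["q"].round(2))
E
python3 - <<'E'
from h import *
for n in("scene","side"):
    c=cam(n);P=cloud(c)
    im=ortho(c,0.1,0.9,-0.7,0.3,0,700)
    # grid lines each 0.1
    im=im.copy()
    for i in range(9):
        cv2.line(im,(0,int(i*70)),(700,int(i*70)),(0,255,255) ,1); cv2.putText(im,"x%.1f"%(0.9-.1*i),(2,i*70+12),0,.4,(255,255,255))
    for j in range(11):
        cv2.line(im,(j*70,0),(j*70,560),(0,255,255),1); cv2.putText(im,"y%.1f"%(0.3-.1*j),(j*70,555),0,.35,(255,255,255))
    cv2.imwrite(f"pics/o_{n}.png",im)
    # heights
    m=np.isfinite(P[...,2]); Q=P[m]
    print(n,c["C"])
    g=(abs(Q[:,2])<0.02); print(np.median(Q[g][:,2]), Q[g][:,:2].min(0),Q[g][:,:2].max(0))
    k=(Q[:,2]>0.06)&(Q[:,0]>0.25)&(Q[:,0]<1)&(Q[:,1]>-.8)&(Q[:,1]<.5)
    H={}
    for p in Q[k]:
        key=(round(p[0]/.05),round(p[1]/.05)); H[key]=max(H.get(key,0),p[2])
    print({(round(a*.05,2),round(b*.05,2)):round(float(v),2) for (a,b),v in sorted(H.items())})
E
```

```text
scene [0.06086838 0.73657783 0.62363167]
0.002112019315178293 [-0.07885638 -2.49627297] [2.60851764 0.37525582]
{(0.25, -0.65): 0.43, (0.3, -0.55): 0.16, (0.3, -0.5): 0.17, (0.3, -0.45): 0.17, (0.3, -0.4): 0.17, (0.3, -0.35): 0.17, (0.3, -0.3): 0.17, (0.35, -0.55): 0.16, (0.35, -0.5): 0.17, (0.35, -0.45): 0.17, (0.35, -0.4): 0.17, (0.35, -0.35): 0.17, (0.35, -0.3): 0.17, (0.4, -0.55): 0.16, (0.4, -0.5): 0.17, (0.4, -0.45): 0.17, (0.4, -0.4): 0.17, (0.4, -0.35): 0.17, (0.4, -0.3): 0.17, (0.45, -0.55): 0.16, (0.45, -0.5): 0.17, (0.45, -0.45): 0.17, (0.45, -0.4): 0.17, (0.45, -0.35): 0.17, (0.45, -0.3): 0.17, (0.5, -0.55): 0.16, (0.5, -0.5): 0.17, (0.5, -0.45): 0.18, (0.5, -0.4): 0.17, (0.5, -0.35): 0.18, (0.5, -0.3): 0.17, (0.55, -0.4): 0.06, (0.55, -0.35): 0.07, (0.6, -0.5): 0.07, (0.6, -0.45): 0.07, (0.6, -0.35): 0.07, (0.65, -0.5): 0.07, (0.65, -0.45): 0.07, (0.65, -0.4): 0.07, (0.65, -0.35): 0.07}
side [-0.01307199  0.86955527  0.86327378]
0.0007023552674723654 [-0.18695118 -2.47585339] [2.60700888 0.37652716]
{(0.3, -0.55): 0.16, (0.3, -0.5): 0.17, (0.3, -0.45): 0.17, (0.3, -0.4): 0.17, (0.3, -0.35): 0.17, (0.3, -0.3): 0.17, (0.35, -0.55): 0.16, (0.35, -0.5): 0.17, (0.35, -0.45): 0.17, (0.35, -0.4): 0.17, (0.35, -0.35): 0.17, (0.35, -0.3): 0.17, (0.4, -0.55): 0.16, (0.4, -0.5): 0.17, (0.4, -0.45): 0.17, (0.4, -0.4): 0.17, (0.4, -0.35): 0.17, (0.4, -0.3): 0.17, (0.45, -0.55): 0.16, (0.45, -0.5): 0.17, (0.45, -0.45): 0.17, (0.45, -0.4): 0.17, (0.45, -0.35): 0.17, (0.45, -0.3): 0.17, (0.5, -0.55): 0.16, (0.5, -0.5): 0.17, (0.5, -0.45): 0.17, (0.5, -0.4): 0.17, (0.5, -0.35): 0.17, (0.5, -0.3): 0.17, (0.55, -0.35): 0.07, (0.6, -0.5): 0.07, (0.6, -0.45): 0.06, (0.6, -0.35): 0.07, (0.65, -0.5): 0.06, (0.65, -0.45): 0.07, (0.65, -0.4): 0.07, (0.65, -0.35): 0.07}
```

View pics/o_scene.png

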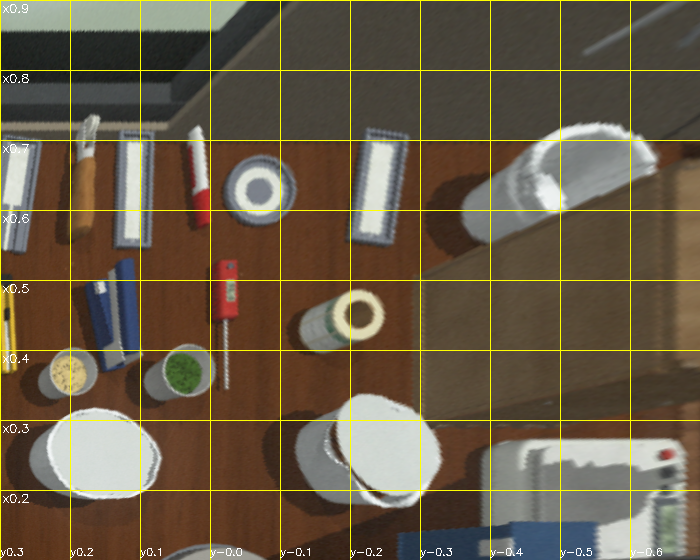

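View pics/o_side.png

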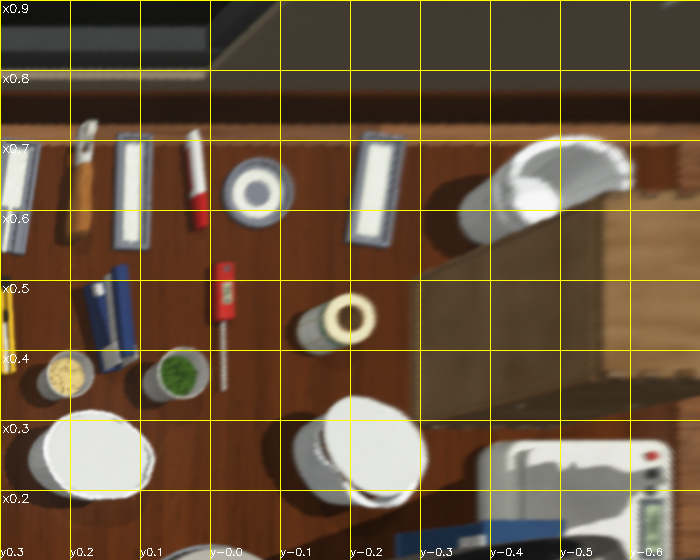

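```bash
cat > m.py <<'E'
from h import *
def meas(c,lo,hi,reg,z,name,mn=30):
    hsv=cv2.cvtColor(c["color"],cv2.COLOR_RGB2HSV)
    m=cv2.inRange(hsv,np.array(lo),np.array(hi))
    v,u=np.nonzero(m); W=onplane(c,np.c_[u,v],z)
    k=(W[:,0]>reg[0])&(W[:,0]<reg[1])&(W[:,1]>reg[2])&(W[:,1]<reg[3])
    mm=np.zeros_like(m); mm[v[k],u[k]]=255
    n,l,s,_=cv2.connectedComponentsWithStats(mm)
    if n<2: print(name,"none");return
    i=1+np.argmax(s[1:,4]); mm=(l==i).astype(np.uint8)
    ct=max(cv2.findContours(mm,0,1)[0],key=cv2.contourArea).reshape(-1,2)
    print(name,rect(onplane(c,ct,z)),"n",s[i,4],"px",s[i,:4])
    return mm
E
python3 - <<'E'
from m import *
for n in("scene","side"):
    c=cam(n);print(n)
    W=([0,0,150],[180,45,255])
    meas(c,*W,(.55,.75,-.3,-.2),.002,"holder A white")
    meas(c,*W,(.55,.75,.06,.17),.002,"holder B white")
    meas(c,*W,(.55,.75,-.1,-.02),.002,"roll inlay")
    meas(c,*W,(.52,.75,.23,.36),.002,"thermo inlay")
    G=([95,25,60],[135,120,190])
    for nm,r in [("A",(.52,.75,-.32,-.16)),("B",(.52,.75,.05,.18)),("R",(.55,.72,-.15,.0)),("T",(.5,.75,.22,.4))]:
        meas(c,*G,r,.006,nm+" grey")
    meas(c,[20,120,80],[35,255,255],(.3,.6,.2,.45),.011,"cutter")
    meas(c,[100,100,30],[130,255,255],(.3,.6,.05,.25),.0,"stapler")
    meas(c,[15,20,140],[35,150,255],(.35,.55,-.3,-.08),.035,"roll")
    meas(c,[0,150,60],[8,255,255],(.35,.56,-.08,.05),.014,"thermo body")
E
```

```text
scene
holder A white [ 631.7 -231.5  139.    38.7  171.5] n 337 px [327 181  48  22]
holder B white [627.  111.6 147.8  24.  178.2] n 473 px [235 247  58  28]
roll inlay [625.4 -66.5  69.5  66.3 172.3] n 296 px [298 213  32  17]
thermo inlay [618.4 285.7 152.6  31.8 167.8] n 577 px [177 286  57  44]
A grey [ 678.2 -260.7   55.1   27.1    7.4] n 42 px [328 177  21   9]
B grey [664.7 113.1  84.8  48.  177.4] n 166 px [227 241  32  25]
R grey [637.6 -29.2  70.4  22.4 155.5] n 57 px [293 217  18  16]
T grey [621.4 301.3 159.1  21.6 172.1] n 356 px [167 293  60  43]
cutter [430.3 301.3 137.6  28.4   3.3] n 851 px [245 338  77  41]
stapler [463.6 117.8 133.4  24.8   4.7] n 562 px [298 278  64  28]
roll [ 428.5 -158.5   67.8   65.5  117.1] n 293 px [396 209  31  17]
thermo body [477.2  -3.4  84.8  37.1   0.9] n 340 px [336 242  40  21]
side
holder A white [ 625.7 -230.6  138.3   38.9  171. ] n 472 px [335 169  47  26]
holder B white [623.7 113.3 144.4  27.2 178.4] n 564 px [247 242  57  31]
roll inlay [622.5 -64.1  72.3  69.   34. ] n 412 px [306 206  32  19]
thermo inlay [614.4 283.  150.2  34.9 172.4] n 605 px [195 283  57  43]
A grey none
B grey [692.9 128.4   0.    0.    0. ] n 1 px [245 247   1   1]
R grey [646.2 -27.3   0.    0.    0. ] n 1 px [304 218   1   1]
T grey none
cutter [428.4 301.9 135.8  27.1   2.9] n 656 px [264 333  67  37]
stapler [456.8 124.3 126.7  19.4   5.4] n 412 px [310 278  57  26]
roll [ 426.5 -155.7   69.9   68.   151. ] n 357 px [401 203  31  20]
thermo body [ 4.756e+02 -2.500e+00  8.610e+01  4.110e+01  4.000e-01] n 391 px [344 237  38  23]
```

Run:
```python
from h import *
a=cam("scene")["color"][150:390,140:460];cv2.imwrite("pics/crop.png",cv2.resize(a,None,fx=2.5,fy=2.5,interpolation=2)[:,:,::-1])
```

```text
(no output)
```

View pics/crop.png

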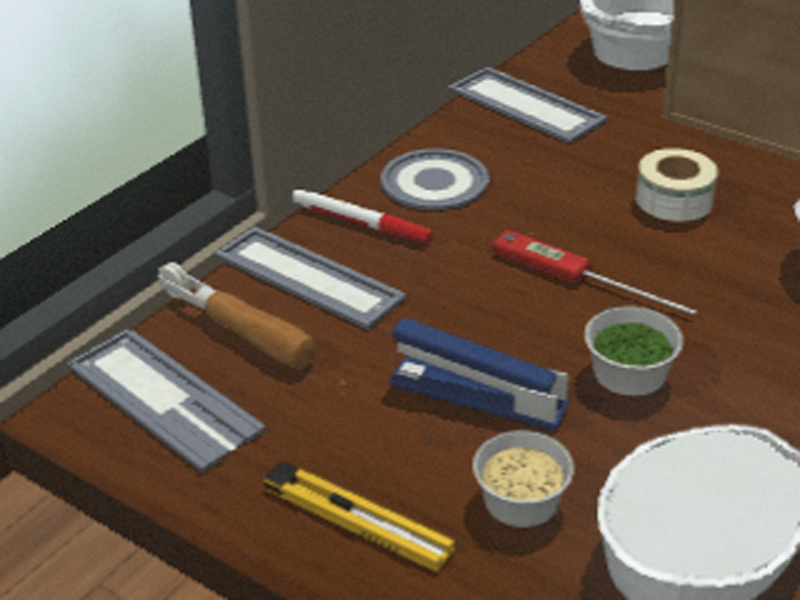

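```bash
cat >> h.py <<'E'
def go(x,y,z,a):
    """what is needed to get TCP to x,y,z with tool x axis at world angle a deg (mod 180), pointing down; shifts in tool axes AFTER the turn"""
    o=get_obs(); r=yaw(); st()
    m=r.as_matrix(); cur=np.degrees(np.arctan2(m[1,0],m[0,0])); d=(a-cur+90)%180-90; a=np.radians(cur+d)
    X=np.array([np.cos(a),np.sin(a),0]);Z=np.array([0,0,-1.]);Y=np.cross(Z,X); T=np.c_[X,Y,Z]
    rv=(r.inv()*R.from_matrix(T)).as_rotvec(); D=T.T@(np.array([x,y,z])-o["eef_pos"])
    print("turn",rv.round(4),"shift",D.round(4),"dist %.3f"%np.linalg.norm(D)); print("shift in present axes",(m.T@(np.array([x,y,z])-o["eef_pos"])).round(4))
E
python3 -c "
from h import *
go(.50,-.0,.40,-90)"
```

```text
t0.40 [ 0.2122 -0.6407  0.3038] xax deg -71.68 z [-0.  0. -1.] F [ 0.1 -0.9  0. ] w 0.999 q [ 1.14  0.48  0.02  1.56 -0.01  1.11 -0.08]
turn [0.000e+00 2.000e-04 3.198e-01] shift [-0.6407 -0.2878 -0.0962] dist 0.709
shift in present axes [-0.5178 -0.4746 -0.0961]
```

```bash
python3 -m creep '[[[0,0,0.107,0,0,-0.01,0.0854],[0,0,0.107,0,0,-0.01,0.0854],[0,0,0.107,0,0,-0.01,0.0854],[0,0,0,-0.036,-0.016,-0.004,0.0854],[0,0,0,-0.036,-0.016,-0.004,0.0854],[0,0,0,-0.036,-0.016,-0.004,0.0854],[0,0,0,-0.036,-0.016,-0.004,0.0854],[0,0,0,-0.036,-0.016,-0.004,0.0854],[0,0,0,-0.036,-0.016,-0.004,0.0854],[0,0,0,-0.036,-0.016,-0.004,0.0854],[0,0,0,-0.036,-0.016,-0.004,0.0854],[0,0,0,-0.036,-0.016,-0.004,0.0854]]]' 40; python3 -c "
from h import *
go(.50,-.0,.40,-90)"
```

```text
t: 1.4
eef_pos: [0.3614, -0.3144, 0.3698]
tool_rot: [-0.003, -0.695, 0.719, -0.0]
contact_force: [0.3, -0.6, 0.4]
gripper_width: 0.998
t1.40 [ 0.3614 -0.3144  0.3698] xax deg -92.02 z [-0.003 -0.004 -1.   ] F [ 0.3 -0.6  0.4] w 0.998 q [ 0.67  0.09 -0.09  1.92  0.02  1.13 -1.04]
turn [ 0.0033 -0.0043 -0.0353] shift [-0.3144 -0.1386 -0.0302] dist 0.345
shift in present axes [-0.3189 -0.1273 -0.032 ]
```

```bash
python3 -m creep '[[[0.003,-0.004,-0.035,-0.035,-0.014,-0.003,0.0854],[0,0,0,-0.035,-0.015,-0.003,0.0854],[0,0,0,-0.035,-0.015,-0.003,0.0854],[0,0,0,-0.035,-0.015,-0.003,0.0854],[0,0,0,-0.035,-0.015,-0.003,0.0854],[0,0,0,-0.035,-0.015,-0.003,0.0854],[0,0,0,-0.035,-0.015,-0.003,0.0854],[0,0,0,-0.035,-0.015,-0.003,0.0854],[0,0,0,-0.035,-0.015,-0.003,0.0854],[0,0,0,0,0,0,0.0854],[0,0,0,0,0,0,0.0854]]]' 40; python3 -c "
from h import *
go(.50,-.0,.40,-90)
cv2.imwrite('pics/w1.png',cam('wrist')['color'][:,:,::-1])"
```

```text
t: 2.32
eef_pos: [0.5011, 0.0275, 0.4028]
tool_rot: [-0.004, 0.712, -0.702, 0.004]
contact_force: [0.2, -0.6, -0.7]
gripper_width: 1.0
t2.32 [0.5011 0.0275 0.4028] xax deg -89.18 z [ 0.012 -0.    -1.   ] F [ 0.2 -0.6 -0.7] w 1.0 q [ 0.22  0.13 -0.44  1.81  0.06  1.2  -1.79]
turn [-0.0116 -0.0004  0.0143] shift [0.0275 0.0011 0.0028] dist 0.028
shift in present axes [0.0275 0.0015 0.0028]
```

View pics/w1.png

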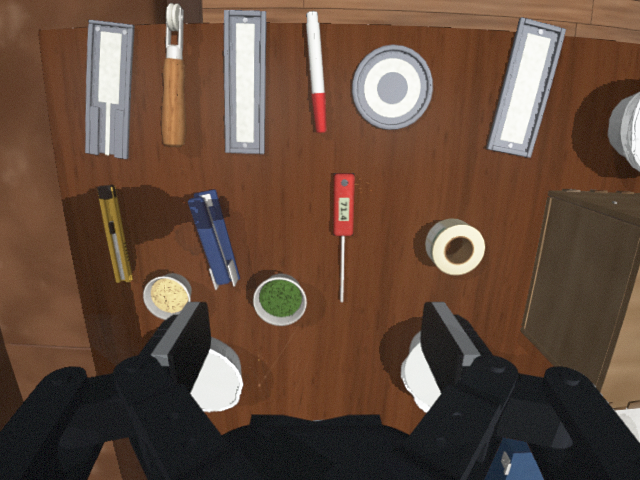

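Run:
```python
from m import *
c=cam("wrist");st();c=cam("wrist")
W=([0,0,130],[180,60,255])
meas(c,*W,(.55,.72,-.3,-.17),.002,"holder A white")
meas(c,*W,(.55,.72,.07,.17),.002,"holder B white")
meas(c,*W,(.55,.72,-.11,-.02),.002,"roll inlay")
meas(c,*W,(.52,.72,.24,.38),.002,"thermo inlay")
G=([95,20,50],[135,130,200])
for nm,r in [("A",(.52,.75,-.32,-.16)),("B",(.52,.75,.05,.18)),("R",(.55,.72,-.15,.0)),("T",(.5,.75,.22,.4))]:
    meas(c,*G,r,.006,nm+" grey")
meas(c,[20,120,60],[35,255,255],(.3,.6,.2,.45),.011,"cutter")
meas(c,[100,100,20],[130,255,255],(.3,.56,.05,.25),.01,"stapler")
meas(c,[15,20,150],[35,150,255],(.35,.55,-.3,-.08),.035,"roll")
meas(c,[0,150,60],[8,255,255],(.35,.56,-.08,.05),.014,"thermo body")
meas(c,[0,0,120],[180,60,255],(.32,.45,-.03,.02),.009,"probe")
a=c["color"][170:300,90:290];cv2.imwrite("pics/w1s.png",cv2.resize(a,None,fx=4,fy=4,interpolation=2)[:,:,::-1])
P=cloud(c)
# stapler profile: points above table within box
k=(P[...,0]>.36)&(P[...,0]<.54)&(P[...,1]>.09)&(P[...,1]<.2)&(P[...,2]>.03)
Q=P[k];print(len(Q))
for x in np.arange(.37,.54,.015):
    q=Q[abs(Q[:,0]-x)<.0075]
    if len(q)>3: print(x.round(3),"y",q[:,1].min().round(4),q[:,1].max().round(4),"z",np.percentile(q[:,2],[50,95]).round(4))
```

```text
t2.42 [0.5007 0.0265 0.4028] xax deg -89.28 z [ 0.012 -0.    -1.   ] F [ 0.4 -0.6  0.4] w 0.999 q [ 0.22  0.13 -0.44  1.81  0.06  1.2  -1.79]
holder A white [ 626.9 -230.8  158.4   59.5  171.6] n 5553 px [488  17  77 135]
holder B white [627.9 115.8 156.1  48.5 178.3] n 5110 px [223  10  42 136]
roll inlay [621.8 -64.9  95.9  90.    1.3] n 4931 px [356  45  75  84]
thermo inlay [617.1 287.6 160.   55.4 171.6] n 5209 px [ 85  20  47 139]
A grey [ 674.  -234.5   60.    59.8   81.2] n 581 px [507  17  57  57]
B grey [681.1 113.3  47.7  46.7  89.1] n 658 px [223  10  42  44]
R grey [660.1 -74.6  50.1  14.3  77.8] n 182 px [384  45  40  20]
T grey [686.7 298.5  25.8  12.2 156.2] n 73 px [87 21 12 22]
cutter [431.4 296.6 133.1  25.8   2.9] n 1187 px [ 99 187  33  96]
stapler [405.7 163.2  81.5  19.2  14.9] n 767 px [198 227  31  57]
roll [ 427.2 -154.8   68.    67.4   90.9] n 1527 px [432 224  53  51]
thermo body [478.3  -7.3  83.   28.3 179.9] n 993 px [331 172  24  65]
probe [387.9  -9.4  95.    4.1   1.9] n 207 px [340 236   4  66]
6733
0.37 y 0.0942 0.1999 z [0.0335 0.0372]
0.385 y 0.0901 0.1632 z [0.037  0.0391]
0.4 y 0.1368 0.1642 z [0.0391 0.041 ]
0.415 y 0.1444 0.1645 z [0.0412 0.0429]
0.43 y 0.1475 0.1681 z [0.0428 0.0446]
0.445 y 0.1508 0.1713 z [0.0448 0.0468]
0.46 y 0.1543 0.1745 z [0.0467 0.0482]
0.475 y 0.1576 0.1784 z [0.0485 0.0504]
0.49 y 0.09 0.1793 z [0.4001 0.4067]
0.505 y 0.09 0.1025 z [0.405  0.4205]
0.52 y 0.09 0.1013 z [0.4009 0.4193]
```

View pics/w1s.png

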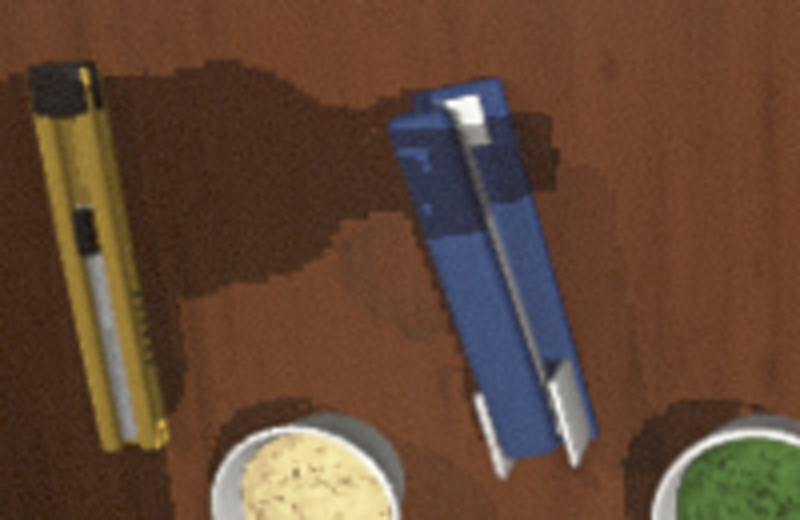

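Run:
```python
from h import *
go(.427,-.155,.20,-90)
c=cam("wrist");P=cloud(c);o=get_obs();r=yaw().as_matrix();print("camera in tool",((c["C"]-o["eef_pos"])@r).round(3))
T=(P-o["eef_pos"])@r
for u in (190,200,430,440):
  for v in (306,316,330): print(u,v,T[v,u].round(4))
```

```text
t2.47 [0.5005 0.0253 0.4027] xax deg -89.40 z [ 0.011 -0.001 -1.   ] F [ 0.5 -0.5  0.1] w 1.001 q [ 0.22  0.13 -0.44  1.81  0.06  1.2  -1.79]
turn [-0.0112 -0.0008  0.0105] shift [0.1803 0.0735 0.2027] dist 0.281
shift in present axes [0.1794 0.0777 0.202 ]
camera in tool [-0.002 -0.078 -0.07 ]
190 306 [-0.049  -0.0107  0.053 ]
190 316 [-0.0465 -0.0109  0.0453]
190 330 [-0.0444 -0.0096  0.0383]
200 306 [-0.0448 -0.0115  0.0518]
200 316 [-0.0446 -0.0082  0.0501]
200 330 [-0.0449 -0.0028  0.0492]
430 306 [ 0.0411 -0.0113  0.0525]
430 316 [ 0.0406 -0.0086  0.0498]
430 330 [ 0.041  -0.0031  0.049 ]
440 306 [ 0.0444 -0.012   0.0511]
440 316 [ 0.0426 -0.0112  0.0453]
440 330 [ 0.0412 -0.0087  0.04  ]
```

Run:
```python
from h import *
c=cam("scene");P=cloud(c).reshape(-1,3);P=P[np.isfinite(P[:,0])]
for y in np.arange(-.35,.4,.1):
  for z in (.01,.05,.1,.2,.3):
    k=(abs(P[:,1]-y)<.05)&(abs(P[:,2]-z)<.02)&(P[:,0]>.65); 
    if k.sum()>5: print(y.round(2),z,np.percentile(P[k,0],[2,20,50,95]).round(3))
```

```text
-0.35 0.01 [0.651 0.659 0.672 0.693]
-0.25 0.01 [0.652 0.661 0.677 0.703]
-0.15 0.01 [0.652 0.661 0.673 0.693]
-0.05 0.01 [0.651 0.658 0.671 0.693]
0.05 0.01 [0.651 0.66  0.675 1.401]
0.05 0.05 [1.396 1.399 1.402 1.407]
0.05 0.1 [1.398 1.4   1.402 1.407]
0.05 0.2 [1.396 1.4   1.403 1.406]
0.05 0.3 [1.397 1.399 1.402 1.406]
0.15 0.01 [0.652 0.667 0.688 1.435]
0.15 0.05 [0.694 1.4   1.404 1.449]
0.15 0.1 [1.398 1.401 1.405 1.451]
0.15 0.2 [1.397 1.4   1.404 1.449]
0.15 0.3 [1.396 1.399 1.402 1.407]
0.25 0.01 [0.651 0.659 0.672 0.694]
0.35 0.01 [0.651 0.659 0.672 0.692]
```

```bash
python3 -m creep '[[[-0.011,-0.001,0.01,0.025,0.01,0.028,0.0854],[0,0,0,0.025,0.01,0.028,0.0854],[0,0,0,0.025,0.01,0.028,0.0854],[0,0,0,0.025,0.01,0.028,0.0854],[0,0,0,0.025,0.01,0.028,0.0854],[0,0,0,0.022,0.01,0.026,0.0854],[0,0,0,0.01,0.005,0.01,0.0854],[0,0,0,0,0,0,0.0854]]]' 40; python3 -c "
from h import *
go(.427,-.155,.076,-90)"
```

```text
t: 3.23
eef_pos: [0.4306, -0.1464, 0.2219]
tool_rot: [0.002, -0.701, 0.713, -0.003]
contact_force: [-0.2, 0.5, -0.1]
gripper_width: 1.001
t3.23 [ 0.4306 -0.1464  0.2219] xax deg -90.96 z [ 0.008 -0.002 -1.   ] F [-0.2  0.5 -0.1] w 1.001 q [ 0.46  0.24 -0.3   2.13  0.1   0.77 -1.5 ]
turn [-0.0079 -0.0015 -0.0168] shift [0.0086 0.0036 0.1459] dist 0.146
shift in present axes [0.0085 0.0046 0.1459]
```

```bash
python3 -m creep '[[[-0.008,-0.0015,-0.017,0.004,0.002,0.02,0.0854],[0,0,0,0.004,0.002,0.02,0.0854],[0,0,0,0,0,0.02,0.0854],[0,0,0,0,0,0.01,0.0854],[0,0,0,0,0,0,0.0854]]]' 40
python3 - <<'E'
from m import *
c=cam("wrist");go(.427,-.155,.076,-90)
meas(c,[15,20,150],[35,150,255],(.35,.55,-.3,-.08),.035,"roll")
cv2.imwrite('pics/w2.png',c['color'][:,:,::-1])
E
```

```text
t: 3.65
eef_pos: [0.428, -0.1583, 0.1532]
tool_rot: [0.001, -0.704, 0.71, -0.003]
contact_force: [-0.5, 0.8, 1.1]
gripper_width: 1.0
t3.70 [ 0.4284 -0.1582  0.154 ] xax deg -90.51 z [ 0.006 -0.003 -1.   ] F [ 0.5 -0.4  0.1] w 1.0 q [ 0.45  0.36 -0.27  2.18  0.16  0.62 -1.52]
turn [-0.0063 -0.003  -0.0089] shift [-0.0032  0.0014  0.078 ] dist 0.078
shift in present axes [-0.0034  0.0019  0.078 ]
roll [ 434.1 -153.8   67.8   65.4  103.2] n 6865 px [249 197 123 121]
```

View pics/w2.png

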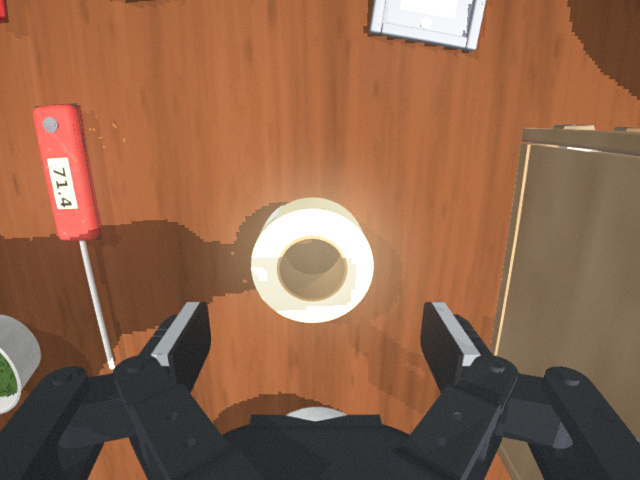

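```bash
python3 -m creep '[[[-0.006,-0.003,-0.009,-0.004,-0.001,0.02,0.0854],[0,0,0,0,0,0.02,0.0854],[0,0,0,0,0,0.014,0.0854],[0,0,0,0,0,0.006,0.0854],[0,0,0,0,0,0,0.0854],[0,0,0,0,0,0,0.0854]]]' 40
python3 - <<'E'
from m import *
c=cam("wrist");go(.430,-.155,.076,-90)
cv2.imwrite('pics/w3.png',c['color'][:,:,::-1])
E
```

```text
t: 4.2
eef_pos: [0.4371, -0.1544, 0.1]
tool_rot: [-0.004, 0.707, -0.707, 0.006]
contact_force: [0.5, 0.8, -0.7]
gripper_width: 1.0
t4.25 [ 0.4372 -0.1544  0.1002] xax deg -89.94 z [ 0.015 -0.004 -1.   ] F [-0.2  0.2 -0.3] w 0.998 q [ 0.4   0.46 -0.23  2.2   0.23  0.49 -1.58]
turn [-0.0148 -0.0039  0.0011] shift [0.0006 0.0072 0.0242] dist 0.025
shift in present axes [0.0005 0.0076 0.0241]
```

View pics/w3.png

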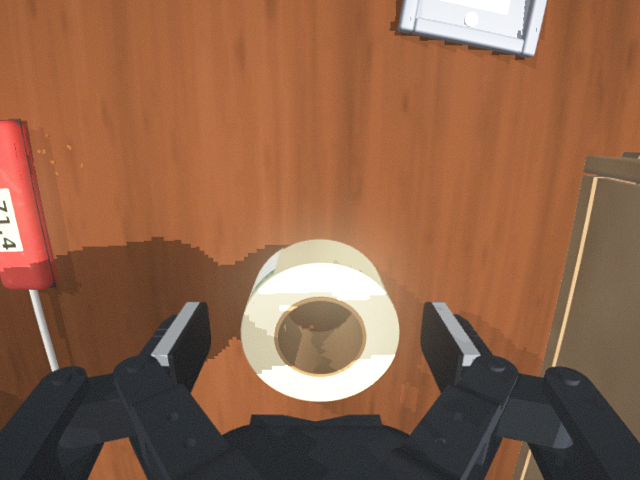

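```bash
python3 -m creep '[[[-0.015,-0.004,0.001,0,0.008,0.006,0.0854],[0,0,0,0,0,0.008,0.0854],[0,0,0,0,0,0.006,0.0854],[0,0,0,0,0,0,0.0854]]]' 40
python3 - <<'E'
from m import *
go(.430,-.155,.076,-90)
E
```

```text
t: 4.58
eef_pos: [0.4301, -0.1552, 0.0813]
tool_rot: [0.001, -0.707, 0.707, -0.002]
contact_force: [-0.4, -0.2, -0.1]
gripper_width: 1.003
t4.58 [ 0.4301 -0.1552  0.0813] xax deg -90.04 z [ 0.004 -0.001 -1.   ] F [-0.4 -0.2 -0.1] w 1.003 q [ 0.39  0.5  -0.22  2.21  0.24  0.45 -1.59]
turn [-0.0036 -0.0014 -0.0008] shift [-0.0002  0.0001  0.0053] dist 0.005
shift in present axes [-0.0002  0.0002  0.0053]
```

```bash
python3 -m creep '[[[-0.003,-0.001,0,0,0,0.005,0.0854],[0,0,0,0,0,0,0.05],[0,0,0,0,0,0,0.05],[0,0,0,0,0,0,0.05],[0,0,0,0,0,0,0.05],[0,0,0,0,0,0,0.05],[0,0,0,0,0,0,0.05],[0,0,0,0,0,0,0.05],[0,0,0,0,0,0,0.05]]]' 45
python3 - <<'E'
from m import *
c=cam("wrist");go(.430,-.155,.14,-90)
cv2.imwrite('pics/w4.png',c['color'][:,:,::-1])
E
```

```text
t: 5.33
eef_pos: [0.4301, -0.1552, 0.0757]
tool_rot: [-0.0, -0.707, 0.707, 0.0]
contact_force: [-0.9, 0.3, 0.7]
gripper_width: 0.767
t5.38 [ 0.43   -0.1552  0.0758] xax deg -90.05 z [-0.001 -0.    -1.   ] F [ 0.4  0.1 -0. ] w 0.769 q [ 0.39  0.51 -0.21  2.21  0.24  0.45 -1.59]
turn [ 0.001  -0.0003 -0.0009] shift [-0.0002  0.     -0.0642] dist 0.064
shift in present axes [-0.0002  0.0001 -0.0642]
```

View pics/w4.png

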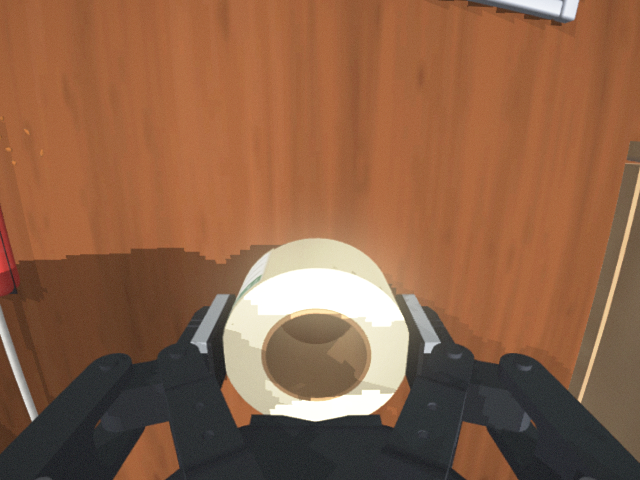

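```bash
python3 -m creep '[[[0,0,0,0,0,-0.015,0.05],[0,0,0,0,0,-0.025,0.05],[0,0,0,0,0,-0.02,0.05],[0,0,0,0,0,0,0.05],[0,0,0,0,0,0,0.05]]]' 45
python3 - <<'E'
from m import *
c=cam("wrist");go(.6225,-.065,.14,-90)
cv2.imwrite('pics/w5.png',c['color'][:,:,::-1])
meas(c,[12,20,70],[35,150,255],(.35,.55,-.3,-.08),.1,"roll")
E
```

```text
t: 5.8
eef_pos: [0.4291, -0.1547, 0.1367]
tool_rot: [-0.001, -0.707, 0.707, 0.002]
contact_force: [-0.4, -0.3, -1.8]
gripper_width: 0.767
t5.85 [ 0.4292 -0.1547  0.1365] xax deg -90.02 z [-0.004  0.001 -1.   ] F [ 0.9  0.  -0.3] w 0.768 q [ 0.44  0.39 -0.27  2.18  0.18  0.59 -1.54]
turn [ 0.0042  0.001  -0.0003] shift [-0.0897 -0.1933 -0.0035] dist 0.213
shift in present axes [-0.0898 -0.1932 -0.0042]
roll [ 432.9 -246.3  152.2   52.1   18.4] n 31078 px [506 127 134 336]
```

View pics/w5.png

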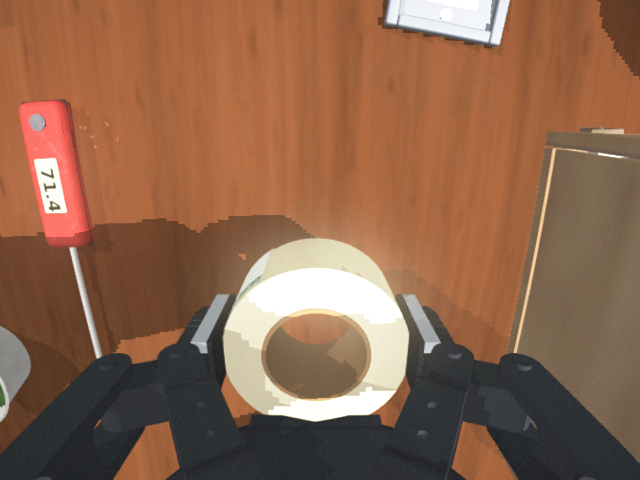

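```bash
python3 -m creep '[[[0.004,0.001,0,-0.018,-0.03,-0.002,0.05],[0,0,0,-0.016,-0.035,0,0.05],[0,0,0,-0.015,-0.033,0,0.05],[0,0,0,-0.015,-0.033,0,0.05],[0,0,0,-0.012,-0.025,0,0.05],[0,0,0,-0.004,-0.008,0,0.05],[0,0,0,0,0,0,0.05],[0,0,0,0,0,0,0.05]]]' 45
python3 - <<'E'
from m import *
c=cam("wrist");o=get_obs();go(.6225,-.065,.14,-90)
print(onplane(c,[[316,353],[316,343]],o["eef_pos"][2]-.041))
cv2.imwrite('pics/w6.png',c['color'][:,:,::-1])
meas(c,[95,20,50],[135,130,255],(.5,.72,-.14,.0),.006,"dish")
E
```

```text
t: 6.52
eef_pos: [0.5931, -0.0725, 0.1259]
tool_rot: [-0.006, -0.705, 0.709, 0.006]
contact_force: [0.6, 0.1, -0.8]
gripper_width: 0.77
t6.57 [ 0.5925 -0.0727  0.1258] xax deg -90.30 z [-0.018  0.    -1.   ] F [-0.4 -0.3 -1.2] w 0.765 q [ 0.21  0.59 -0.25  1.85  0.2   0.74 -1.73]
turn [ 0.0175  0.0002 -0.0053] shift [-0.0077 -0.03   -0.0142] dist 0.034
shift in present axes [-0.0079 -0.0297 -0.0147]
[[ 0.59124127 -0.07162292  0.08484056]
 [ 0.59544309 -0.07163779  0.08484056]]
dish [619.  -17.3   7.7   3.  133.1] n 25 px [210 211   8  14]
```

View pics/w6.png

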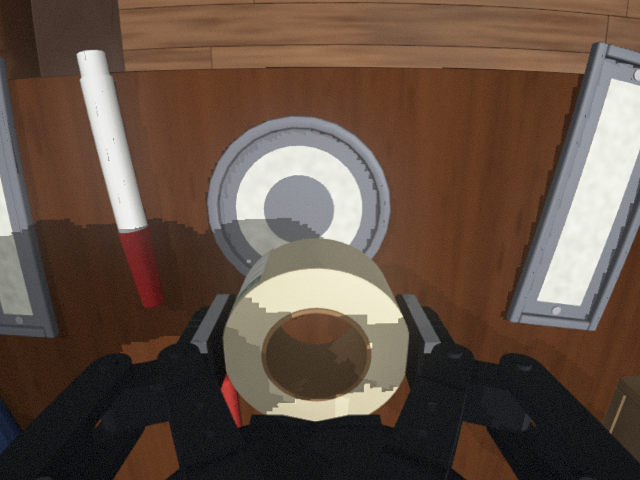

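Run:
```python
from m import *
c=cam("wrist")
def circ(px,z):
    P=onplane(c,px,z)[:,:2]; A=np.c_[2*P,np.ones(len(P))]; s=np.linalg.lstsq(A,(P**2).sum(1),rcond=None)[0]; print(s[:2].round(4),"r",np.sqrt(s[2]+s[0]**2+s[1]**2).round(4))
circ([[208,207],[390,205],[298,116],[235,145],[362,143]],.006)
circ([[236,207],[363,205],[299,146],[255,163],[345,165]],.002)
go(.6225,-.065,.10,-90)
```

```text
[ 0.6209 -0.0633] r 0.0479
[ 0.6206 -0.0632] r 0.0342
t6.62 [ 0.5922 -0.0734  0.1262] xax deg -90.35 z [-0.018 -0.    -1.   ] F [ 0.   0.8 -0.4] w 0.766 q [ 0.21  0.59 -0.25  1.86  0.2   0.74 -1.73]
turn [ 0.0175 -0.0002 -0.0062] shift [-0.0084 -0.0303  0.0262] dist 0.041
shift in present axes [-0.0086 -0.0307  0.0257]
```

```bash
python3 -m creep '[[[0.017,0,-0.006,-0.005,-0.015,0.005,0.05],[0,0,0,-0.004,-0.013,0.005,0.05],[0,0,0,0,0,0.005,0.05],[0,0,0,0,0,0.0,0.05],[0,0,0,0,0,0.0,0.05]]]' 45
python3 - <<'E'
from m import *
go(.6205,-.0645,.078,-90)
E
```

```text
t: 7.03
eef_pos: [0.6168, -0.0691, 0.109]
tool_rot: [-0.002, -0.705, 0.709, -0.0]
contact_force: [0.3, -0.5, -0.4]
gripper_width: 0.769
t7.03 [ 0.6168 -0.0691  0.109 ] xax deg -90.31 z [-0.003 -0.003 -1.   ] F [ 0.3 -0.5 -0.4] w 0.769 q [ 0.19  0.64 -0.24  1.81  0.22  0.72 -1.75]
turn [ 0.0026 -0.0032 -0.0054] shift [-0.0046 -0.0037  0.031 ] dist 0.032
shift in present axes [-0.0048 -0.0037  0.0309]
```

```bash
python3 -m creep '[[[0.003,-0.003,-0.005,-0.005,-0.004,0.008,0.05],[0,0,0,0,0,0.012,0.05],[0,0,0,0,0,0.006,0.05],[0,0,0,0,0,0.0,0.05],[0,0,0,0,0,0.0,0.05]]]' 45
python3 - <<'E'
from m import *
go(.6205,-.0645,.078,-90)
E
```

```text
t: 7.45
eef_pos: [0.6189, -0.0653, 0.0799]
tool_rot: [-0.001, -0.707, 0.708, 0.0]
contact_force: [0.6, -0.2, -0.9]
gripper_width: 0.766
t7.45 [ 0.6189 -0.0653  0.0799] xax deg -90.08 z [-0.001 -0.001 -1.   ] F [ 0.6 -0.2 -0.9] w 0.766 q [ 0.17  0.68 -0.23  1.82  0.23  0.67 -1.76]
turn [ 0.0013 -0.0007 -0.0015] shift [-0.0008 -0.0016  0.0019] dist 0.003
shift in present axes [-0.0008 -0.0016  0.0019]
```

```bash
python3 -m creep '[[[0.001,0,-0.001,-0.001,-0.002,0.002,0.05],[0,0,0,0,0,0.0,0.05],[0,0,0,0,0,0,0.05]]]' 45
python3 - <<'E'
from m import *
go(.6205,-.0645,.0775,-90)
E
```

```text
t: 7.7
eef_pos: [0.6208, -0.0646, 0.0781]
tool_rot: [-0.001, -0.707, 0.707, -0.0]
contact_force: [-0.5, 0.1, -1.1]
gripper_width: 0.761
t7.70 [ 0.6208 -0.0646  0.0781] xax deg -90.04 z [-0.001 -0.001 -1.   ] F [-0.5  0.1 -1.1] w 0.761 q [ 0.17  0.68 -0.23  1.81  0.24  0.67 -1.76]
turn [ 0.0011 -0.0014 -0.0008] shift [-0.0001  0.0003  0.0006] dist 0.001
shift in present axes [-0.0001  0.0003  0.0006]
```

```bash
python3 -m creep '[[[0,0,0,0,0,0.0006,0.05],[0,0,0,0,0,0.0,0.0854],[0,0,0,0,0,0,0.0854],[0,0,0,0,0,0,0.0854],[0,0,0,0,0,0,0.0854],[0,0,0,0,0,0,0.0854],[0,0,0,0,0,-0.02,0.0854],[0,0,0,0,0,-0.03,0.0854],[0,0,0,0,0,-0.03,0.0854],[0,0,0,0,0,-0.03,0.0854],[0,0,0,0,0,0,0.0854]]]' 45
python3 - <<'E'
from m import *
c=cam("wrist");go(.43,.16,.20,13)
cv2.imwrite('pics/w7.png',c['color'][:,:,::-1])
E
```

```text
t: 8.62
eef_pos: [0.6205, -0.0639, 0.1903]
tool_rot: [0.002, 0.707, -0.707, -0.001]
contact_force: [1.2, 0.5, 0.5]
gripper_width: 1.003
t8.67 [ 0.6194 -0.0639  0.1879] xax deg -89.99 z [-0.007 -0.    -1.   ] F [-0.3  0.6 -1.2] w 1.003 q [ 0.2   0.54 -0.27  1.77  0.18  0.87 -1.72]
turn [ 0.0053 -0.0049  1.3441] shift [ 0.1342  0.2608 -0.0121] dist 0.294
shift in present axes [-0.224   0.1895 -0.0109]
```

View pics/w7.png

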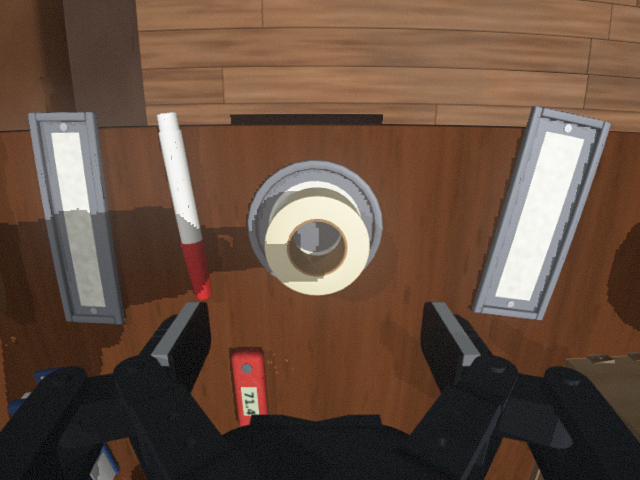

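Run:
```python
from m import *
c=cam("wrist")
def circ(px,z):
    P=onplane(c,px,z)[:,:2]; A=np.c_[2*P,np.ones(len(P))]; s=np.linalg.lstsq(A,(P**2).sum(1),rcond=None)[0]; print(s[:2].round(4),"r",np.sqrt(s[2]+s[0]**2+s[1]**2).round(4))
circ([[265,245],[370,245],[318,295],[284,283],[352,283]],.037)
circ([[249,222],[382,222],[315,161],[270,178],[361,178]],.006)
print("A",rect(onplane(c,[[536,107],[609,121],[543,320],[474,310]],.006)))
print("B",rect(onplane(c,[[29,113],[93,112],[123,322],[68,323]],.006)))
go(.43,.16,.20,-78)
```

```text
[ 0.6178 -0.0644] r 0.0333
[ 0.6212 -0.0631] r 0.0474
A [ 625.5 -226.1  155.9   60.1  172.9]
B [621.7 112.  163.2  47.5 178.4]
t8.72 [ 0.6182 -0.064   0.1858] xax deg -89.99 z [-0.01 -0.   -1.  ] F [-0.   0.3  0.1] w 1.004 q [ 0.2   0.54 -0.27  1.77  0.18  0.87 -1.72]
turn [ 0.0102  0.0006 -0.2092] shift [-0.2582  0.1375 -0.0142] dist 0.293
shift in present axes [-0.2241  0.1883 -0.0124]
```

```bash
python3 -m creep '[[[0.01,0,-0.105,0,0,-0.01,0.0854],[0,0,-0.104,0,0,-0.01,0.07],[0,0,0,-0.036,0.019,-0.003,0.055],[0,0,0,-0.036,0.019,-0.002,0.055],[0,0,0,-0.036,0.019,0,0.055],[0,0,0,-0.036,0.019,0,0.055],[0,0,0,-0.036,0.019,0,0.055],[0,0,0,-0.036,0.019,0,0.055],[0,0,0,-0.025,0.015,0,0.055],[0,0,0,-0.01,0.006,0,0.055],[0,0,0,0,0,0,0.055],[0,0,0,0,0,0,0.055]]]' 45
python3 - <<'E'
from m import *
c=cam("wrist");go(.437,.157,.20,-77.3);c=cam("wrist")
cv2.imwrite('pics/w8.png',c['color'][:,:,::-1])
E
```

```text
t: 9.72
eef_pos: [0.4174, 0.1538, 0.1966]
tool_rot: [0.01, 0.78, -0.626, -0.007]
contact_force: [0.6, 0.3, -0.3]
gripper_width: 0.644
t9.77 [0.4176 0.1535 0.1965] xax deg -77.59 z [-0.023 -0.006 -1.   ] F [-0.2 -0.4 -1.2] w 0.641 q [-0.1   0.29 -0.45  2.15  0.18  0.76 -2.02]
turn [ 0.0241 -0.0007 -0.0051] shift [ 0.0009 -0.0197 -0.0035] dist 0.020
shift in present axes [ 0.0008 -0.0196 -0.0039]
```

View pics/w8.png

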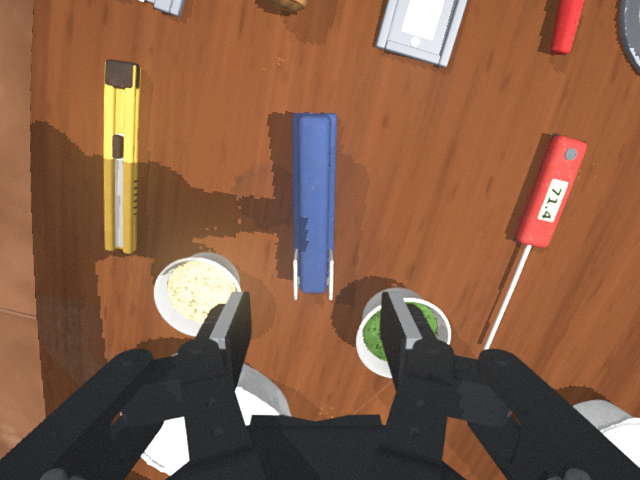

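Run:
```python
from m import *
c=cam("wrist")
print(onplane(c,[[317,115]],.051),onplane(c,[[314,292]],.036), onplane(c,[[316,200]],.044))
print("base right edge",onplane(c,[[336,115],[335,250]],.008),"left",onplane(c,[[293,115],[294,250]],.008))
P=cloud(c);k=(P[...,0]>.38)&(P[...,0]<.56)&(P[...,1]>.12)&(P[...,1]<.2)&(P[...,2]>.025)&(P[...,2]<.07);Q=P[k]
for x in np.arange(.38,.55,.015):
    q=Q[abs(Q[:,0]-x)<.0075]
    if len(q)>3: print(x.round(3),"y",np.percentile(q[:,1],[3,97]).round(4),q[:,1].mean().round(4),"z",np.percentile(q[:,2],[50]).round(4))
print("cutter"); meas(c,[18,100,60],[35,255,255],(.3,.6,.2,.45),.011,"cutter"); meas(c,[0,150,60],[8,255,255],(.35,.56,-.08,.05),.014,"thermo body")
go(.437,.157,.20,-77.3)
```

```text
[[0.49329554 0.1693974  0.051     ]] [[0.37835021 0.14609821 0.036     ]] [[0.44425149 0.15917695 0.044     ]]
base right edge [[0.49549734 0.1566951  0.008     ]
 [0.40154757 0.13519552 0.008     ]] left [[0.48937088 0.18468767 0.008     ]
 [0.39501072 0.16507159 0.008     ]]
0.38 y [0.1355 0.1618] 0.1487 z [0.0367]
0.395 y [0.1378 0.1635] 0.1505 z [0.0383]
0.41 y [0.1449 0.1636] 0.1543 z [0.0404]
0.425 y [0.148  0.1666] 0.1573 z [0.0424]
0.44 y [0.1512 0.1696] 0.1605 z [0.0442]
0.455 y [0.1544 0.1731] 0.1638 z [0.0461]
0.47 y [0.1576 0.1761] 0.1669 z [0.0479]
0.485 y [0.1606 0.1786] 0.1696 z [0.0495]
0.5 y [0.1638 0.1695] 0.1663 z [0.0475]
cutter
cutter [431.8 297.  133.8  25.1   2.8] n 4687 px [103  66  37 189]
thermo body [478.   -3.   80.9  31.1   1.1] n 2996 px [512 135  74 114]
t9.87 [0.4189 0.1527 0.197 ] xax deg -77.75 z [-0.022 -0.006 -1.   ] F [ 0.1 -0.7  0.7] w 0.644 q [-0.1   0.29 -0.45  2.15  0.18  0.76 -2.02]
turn [ 0.0227 -0.0008 -0.0078] shift [-0.0002 -0.0186 -0.003 ] dist 0.019
shift in present axes [-0.0003 -0.0185 -0.0034]
```

```bash
python3 -m creep '[[[0.022,0,-0.013,0,-0.01,0.015,0.05],[0,0,0,0.0,-0.011,0.02,0.05],[0,0,0,0,0,0.02,0.05],[0,0,0,0,0,0.01,0.05],[0,0,0,0,0,0,0.05],[0,0,0,0,0,0,0.05]]]' 45
python3 - <<'E'
from m import *
go(.437,.160,.092,-78.1)
E
```

```text
t: 10.37
eef_pos: [0.4466, 0.1508, 0.1292]
tool_rot: [-0.001, 0.778, -0.628, 0.002]
contact_force: [-0.2, 0.3, 0.4]
gripper_width: 0.586
t10.37 [0.4466 0.1508 0.1292] xax deg -77.82 z [ 0.004 -0.002 -1.   ] F [-0.2  0.3  0.4] w 0.586 q [-0.14  0.44 -0.38  2.15  0.29  0.6  -2.09]
turn [-0.0038 -0.0024  0.0049] shift [-0.011   0.0075  0.0372] dist 0.040
shift in present axes [-0.0111  0.0076  0.0371]
```

```bash
python3 -m creep '[[[-0.004,-0.002,0.005,-0.011,0.0075,0.004,0.05],[0,0,0,0.0,0,0.008,0.05],[0,0,0,0,0,0.005,0.05],[0,0,0,0,0,0,0.05],[0,0,0,0,0,0,0.05]]]' 45
python3 - <<'E'
from m import *
c=cam("wrist");go(.437,.160,.092,-78.1)
cv2.imwrite('pics/w9.png',c['color'][:,:,::-1])
E
```

```text
t: 10.78
eef_pos: [0.4398, 0.1582, 0.1136]
tool_rot: [-0.001, 0.775, -0.632, 0.002]
contact_force: [0.3, -0.3, 0.7]
gripper_width: 0.582
t10.83 [0.4398 0.1582 0.1137] xax deg -78.33 z [ 0.004 -0.    -1.   ] F [-0.5  0.9  0.1] w 0.582 q [-0.17  0.46 -0.37  2.17  0.31  0.56 -2.14]
turn [-0.004  -0.0011 -0.004 ] shift [-0.0023  0.0024  0.0217] dist 0.022
shift in present axes [-0.0023  0.0025  0.0216]
```

View pics/w9.png

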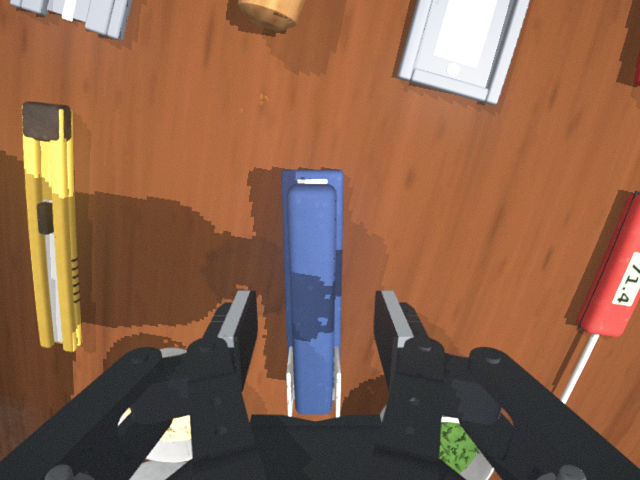

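```bash
python3 -m creep '[[[-0.004,-0.001,-0.004,-0.002,0.002,0.01,0.05],[0,0,0,0.0,0,0.009,0.05],[0,0,0,0,0,0.002,0.05],[0,0,0,0,0,0,0.012],[0,0,0,0,0,0,0.012],[0,0,0,0,0,0,0.012],[0,0,0,0,0,0,0.012],[0,0,0,0,0,0,0.012],[0,0,0,0,0,0,0.012],[0,0,0,0,0,0,0.012],[0,0,0,0,0,0,0.012]]]' 50
python3 - <<'E'
from m import *
c=cam("wrist");go(.437,.160,.092,-78.1)
cv2.imwrite('pics/w10.png',c['color'][:,:,::-1])
E
```

```text
t: 11.75
eef_pos: [0.4378, 0.1592, 0.0909]
tool_rot: [0.0, 0.777, -0.63, 0.0]
contact_force: [0.6, 0.5, -2.3]
gripper_width: 0.216
t11.80 [0.4378 0.1593 0.0909] xax deg -78.12 z [ 0. -0. -1.] F [ 0.1  0.  -2.1] w 0.211 q [-0.2   0.5  -0.35  2.18  0.34  0.51 -2.16]
turn [-0.0002 -0.0004 -0.0003] shift [-0.0009  0.0007 -0.0011] dist 0.002
shift in present axes [-0.0009  0.0007 -0.0011]
```

View pics/w10.png

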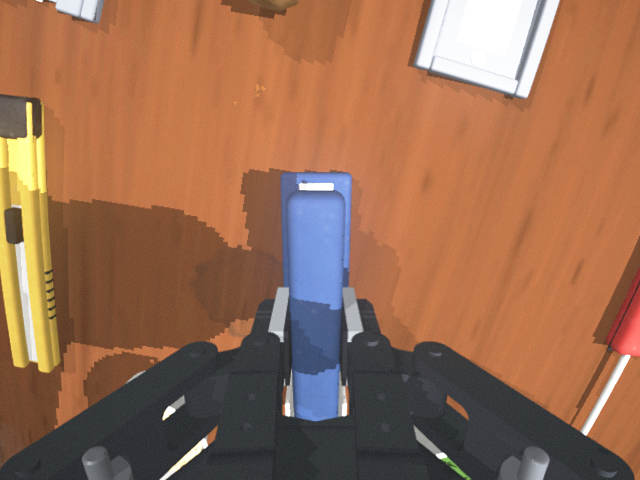

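```bash
python3 - <<'E'
from m import *
c=cam("wrist");o=get_obs();r=yaw().as_matrix()
f=onplane(c,[[316,173]],.008)[0]; print("front",f,"centre",f-.064*np.array([np.cos(np.radians(11.9)),np.sin(np.radians(11.9)),0]), "front in tool",((f-o["eef_pos"])@r).round(4))
E
python3 -m creep '[[[0,0,0,0,0,-0.015,0.012],[0,0,0,0,0,-0.025,0.012],[0,0,0,0,0,-0.025,0.012],[0,0,0,0,0,-0.01,0.012],[0,0,0.09,0,0,0,0.012],[0,0,0.09,0,0,0,0.012],[0,0,0.09,0,0,0,0.012],[0,0,0.08,0,0,0,0.012],[0,0,0,0,0,0,0.012]]]' 50
python3 - <<'E'
from m import *
c=cam("wrist");go(.626,-.23,.17,-98.2)
cv2.imwrite('pics/w11.png',c['color'][:,:,::-1])
E
```

```text
front [0.49291142 0.17160447 0.008     ] centre [0.43028684 0.15840741 0.008     ] front in tool [-0.0008 -0.0564  0.0829]
t: 12.6
eef_pos: [0.4365, 0.1581, 0.1673]
tool_rot: [-0.001, -0.649, 0.761, 0.0]
contact_force: [-0.5, 0.3, -2.8]
gripper_width: 0.21
t12.65 [0.4364 0.158  0.1672] xax deg -98.87 z [-0.002 -0.002 -1.   ] F [ 0.5 -0.7 -1.9] w 0.213 q [-0.19  0.35 -0.34  2.15  0.19  0.67 -2.39]
turn [ 0.0021 -0.0023 -0.0117] shift [ 0.357  -0.243  -0.0028] dist 0.432
shift in present axes [ 0.3542 -0.2472 -0.0025]
```

View pics/w11.png

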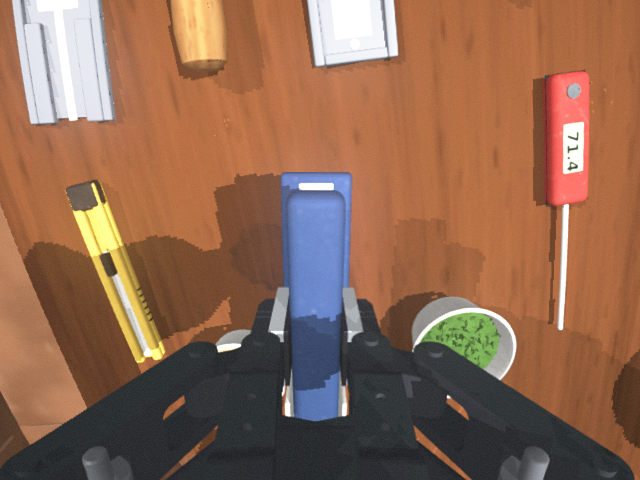

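```bash
python3 -m creep '[[[0.002,-0.002,-0.006,0.02,-0.014,-0.001,0.012],[0,0,0,0.03,-0.021,0,0.012],[0,0,0,0.03,-0.021,0,0.012],[0,0,0,0.03,-0.021,0,0.012],[0,0,0,0.03,-0.021,0,0.012],[0,0,0,0.03,-0.021,0,0.012],[0,0,0,0.03,-0.021,0,0.012],[0,0,0,0.03,-0.021,0,0.012],[0,0,0,0.03,-0.021,0,0.012],[0,0,0,0.03,-0.021,0,0.012],[0,0,0,0.02,-0.016,0,0.012],[0,0,0,0.012,-0.008,0,0.012],[0,0,0,0,0,0,0.012],[0,0,0,0,0,0,0.012]]]' 50
python3 - <<'E'
from m import *
c=cam("wrist");go(.6335,-.231,.16,-98.2);c=cam("wrist")
cv2.imwrite('pics/w12.png',c['color'][:,:,::-1])
E
```

```text
t: 13.82
eef_pos: [0.6255, -0.2074, 0.1594]
tool_rot: [-0.003, -0.671, 0.741, 0.002]
contact_force: [-0.5, 0.2, -2.0]
gripper_width: 0.211
t13.87 [ 0.6251 -0.2074  0.1592] xax deg -95.70 z [-0.007 -0.001 -1.   ] F [-0.2 -0.9 -2.2] w 0.212 q [ 0.39  0.62 -0.24  1.69  0.18  0.86 -1.59]
turn [ 0.0071 -0.0018  0.0436] shift [ 0.0221 -0.0117 -0.0008] dist 0.025
shift in present axes [ 0.0226 -0.0107 -0.0008]
```

View pics/w12.png

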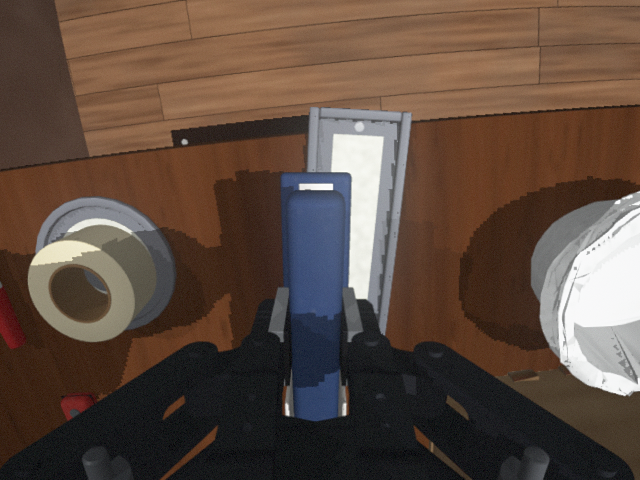

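Run:
```python
from m import *
c=cam("wrist");o=get_obs()
P=onplane(c,[[310,108],[411,113],[386,333]],.006)[:,:2];print(P.round(4))
d=P[1]-P[2];print("axis",np.degrees(np.arctan2(d[1],d[0])),"w",np.linalg.norm(P[0]-P[1]))
e=P[0]-P[1];print("axis from end",np.degrees(np.arctan2(e[1],e[0]))-90)
u=d/np.linalg.norm(d); print("centre",(P[0]+P[1])/2-.079*u)
I=onplane(c,[[333,133],[398,137]],.002)[:,:2];print("inlay centre",I.mean(0)-.064*u)
f=onplane(c,[[316,173]],o["eef_pos"][2]-.083)[0]; print("stapler front",f)
```

```text
[[ 0.7076 -0.2104]
 [ 0.6994 -0.2684]
 [ 0.554  -0.2482]]
axis -7.939178072515207 w 0.05861929343991361
axis from end -7.976375828636492
centre [ 0.62527341 -0.22850302]
inlay centre [ 0.62574864 -0.23301851]
stapler front [ 0.68039838 -0.21099105  0.0768157 ]
```

```bash
python3 -m creep '[[[0.007,-0.002,0.04,0.012,-0.005,0,0.012],[0,0,0,0.011,-0.005,0.01,0.012],[0,0,0,0,0,0.01,0.012],[0,0,0,0,0,0,0.012],[0,0,0,0,0,0,0.012]]]' 50
python3 - <<'E'
from m import *
go(.633,-.231,.095,-98)
E
```

```text
t: 14.38
eef_pos: [0.6328, -0.2272, 0.1379]
tool_rot: [0.001, -0.658, 0.753, 0.001]
contact_force: [0.4, 0.6, -1.7]
gripper_width: 0.21
t14.38 [ 0.6328 -0.2272  0.1379] xax deg -97.74 z [ 0.001  0.003 -1.   ] F [ 0.4  0.6 -1.7] w 0.21 q [ 0.41  0.66 -0.22  1.67  0.18  0.83 -1.6 ]
turn [-0.0003  0.0027  0.0046] shift [ 0.0037 -0.0007  0.0429] dist 0.043
shift in present axes [ 0.0038 -0.0007  0.0429]
```

```bash
python3 -m creep '[[[0,0.003,0.004,0.003,0,0.012,0.012],[0,0,0,0,0,0.015,0.012],[0,0,0,0,0,0.008,0.012],[0,0,0,0,0,0,0.012],[0,0,0,0,0,0,0.012]]]' 50
python3 - <<'E'
from m import *
go(.633,-.231,.093,-98)
for n in("scene","side"):
    c=cam(n);a=c["color"][100:340,240:480];cv2.imwrite(f"pics/st_{n}.png",cv2.resize(a,None,fx=2.5,fy=2.5,interpolation=2)[:,:,::-1])
cv2.imwrite('pics/w13.png',cam("wrist")['color'][:,:,::-1])
E
```

```text
t: 14.8
eef_pos: [0.6319, -0.2292, 0.099]
tool_rot: [-0.0, -0.657, 0.754, 0.001]
contact_force: [0.3, -1.1, -2.3]
gripper_width: 0.209
t14.80 [ 0.6319 -0.2292  0.099 ] xax deg -97.89 z [-0.001  0.    -1.   ] F [ 0.3 -1.1 -2.3] w 0.209 q [ 0.4   0.71 -0.21  1.68  0.2   0.77 -1.61]
turn [0.0014 0.0001 0.0018] shift [ 0.0017 -0.0014  0.006 ] dist 0.006
shift in present axes [ 0.0017 -0.0014  0.006 ]
```

View pics/st_scene.png

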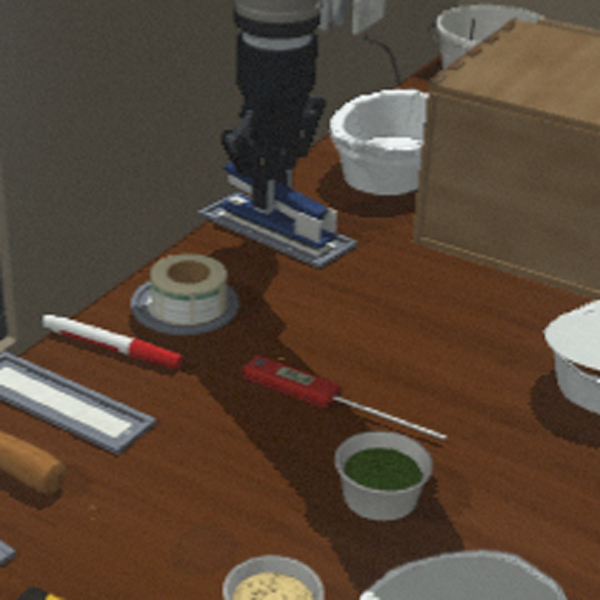

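View pics/w13.png

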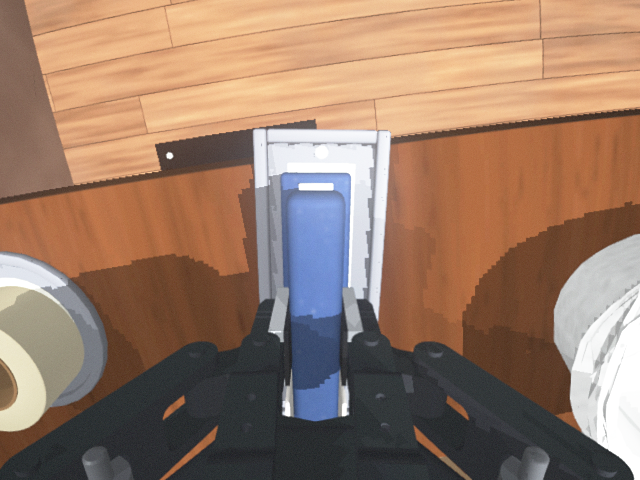

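```bash
python3 -m creep '[[[0.001,0,0.002,0.002,-0.001,0.003,0.012],[0,0,0,0,0,0.003,0.012],[0,0,0,0,0,0,0.012],[0,0,0,0,0,0,0.012]]]' 50
python3 - <<'E'
from m import *
go(.633,-.231,.093,-98)
E
```

```text
t: 15.28
eef_pos: [0.6345, -0.2322, 0.0957]
tool_rot: [0.001, -0.656, 0.755, -0.002]
contact_force: [-0.1, -0.1, -1.4]
gripper_width: 0.214
t15.28 [ 0.6345 -0.2322  0.0957] xax deg -98.04 z [ 0.005 -0.002 -1.   ] F [-0.1 -0.1 -1.4] w 0.214 q [ 0.4   0.72 -0.21  1.68  0.2   0.76 -1.61]
turn [-0.0053 -0.0009 -0.0007] shift [-0.001   0.0017  0.0027] dist 0.003
shift in present axes [-0.001   0.0017  0.0027]
```

```bash
python3 -m creep '[[[-0.005,-0.001,0,-0.001,0.001,0.0025,0.012],[0,0,0,0,0,0,0.012],[0,0,0,0,0,0,0.012]]]' 50
python3 - <<'E'
from m import *
go(.633,-.231,.0927,-98)
cv2.imwrite('pics/w14.png',cam("wrist")['color'][:,:,::-1])
E
```

```text
t: 15.53
eef_pos: [0.6338, -0.2311, 0.0933]
tool_rot: [0.0, -0.656, 0.755, -0.0]
contact_force: [0.6, 0.2, -2.7]
gripper_width: 0.21
t15.53 [ 0.6338 -0.2311  0.0933] xax deg -98.05 z [ 0.  0. -1.] F [ 0.6  0.2 -2.7] w 0.21 q [ 0.4   0.72 -0.21  1.68  0.2   0.76 -1.61]
turn [-0.0004  0.0001 -0.0009] shift [0.     0.0008 0.0006] dist 0.001
shift in present axes [0.     0.0008 0.0006]
```

View pics/w14.png

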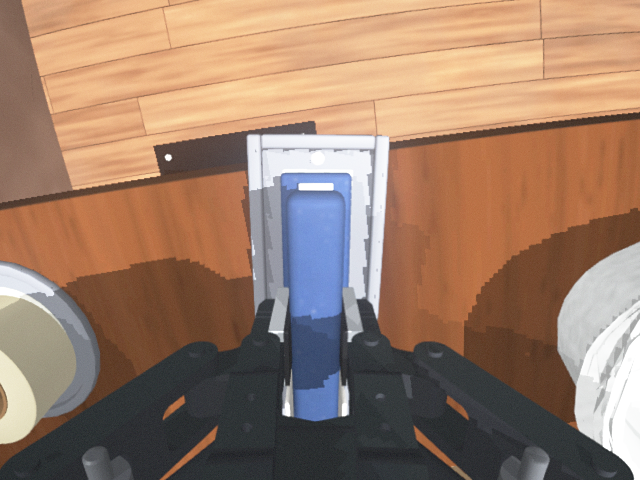

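```bash
python3 -m creep '[[[0,0,0,0,0,0.0006,0.012],[0,0,0,0,0,0,0.05],[0,0,0,0,0,0,0.05],[0,0,0,0,0,0,0.05],[0,0,0,0,0,0,0.05],[0,0,0,0,0,-0.02,0.05],[0,0,0,0,0,-0.03,0.05],[0,0,0,0,0,-0.03,0.05],[0,0,0,0,0,-0.02,0.05],[0,0,0,0,0,0,0.05]]]' 50
python3 - <<'E'
from m import *
c=cam("wrist");go(.4315,.297,.20,-87.1)
cv2.imwrite('pics/w15.png',c['color'][:,:,::-1])
E
```

```text
t: 16.42
eef_pos: [0.6338, -0.2307, 0.1964]
tool_rot: [-0.0, -0.656, 0.755, 0.001]
contact_force: [0.6, 0.5, -0.0]
gripper_width: 0.586
t16.47 [ 0.6333 -0.2305  0.1948] xax deg -98.02 z [-0.002  0.001 -1.   ] F [ 0.5 -0.  -0.4] w 0.585 q [ 0.42  0.6  -0.23  1.63  0.16  0.93 -1.58]
turn [ 0.0024  0.0012 -0.1905] shift [-0.5371  0.1748 -0.0052] dist 0.565
shift in present axes [-0.4942  0.2734 -0.0041]
```

View pics/w15.png

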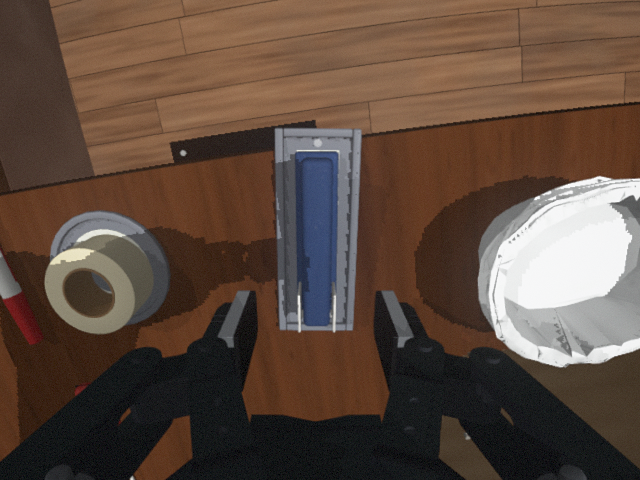

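```bash
python3 -m creep '[[[0.002,0.001,-0.095,-0.01,0,-0.003,0.05],[0,0,-0.095,-0.02,0,-0.002,0.05],[0,0,0,-0.035,0.012,0,0.05],[0,0,0,-0.035,0.012,0,0.05],[0,0,0,-0.035,0.012,0,0.05],[0,0,0,-0.035,0.012,0,0.05],[0,0,0,-0.035,0.012,0,0.05],[0,0,0,-0.035,0.012,0,0.05],[0,0,0,-0.035,0.012,0,0.05],[0,0,0,-0.035,0.012,0,0.05],[0,0,0,-0.035,0.012,0,0.05],[0,0,0,-0.035,0.012,0,0.05],[0,0,0,-0.035,0.012,0,0.05],[0,0,0,-0.03,0.012,0,0.05],[0,0,0,-0.015,0.006,0,0.05],[0,0,0,0,0,0,0.05]]]' 50
python3 - <<'E'
from m import *
go(.4315,.297,.18,-87.1)
E
```

```text
t: 17.8
eef_pos: [0.4453, 0.2346, 0.1824]
tool_rot: [0.008, 0.726, -0.688, -0.006]
contact_force: [-0.2, 0.4, -0.8]
gripper_width: 0.586
t17.80 [0.4453 0.2346 0.1824] xax deg -86.93 z [-0.02  -0.004 -1.   ] F [-0.2  0.4 -0.8] w 0.586 q [-0.26  0.4  -0.42  2.04  0.21  0.77 -2.32]
turn [ 0.0203 -0.0028  0.003 ] shift [-0.063   0.0106  0.0024] dist 0.064
shift in present axes [-0.063   0.0104  0.0024]
```

```bash
python3 -m creep '[[[0.02,-0.003,0.003,-0.025,0.002,-0.003,0.05],[0,0,0,-0.025,0,0,0.05],[0,0,0,-0.01,0,0,0.05],[0,0,0,0,0,0,0.05],[0,0,0,0,0,0,0.05]]]' 50
python3 - <<'E'
from m import *
c=cam("wrist");go(.4315,.297,.12,-87.1);c=cam("wrist")
cv2.imwrite('pics/w16.png',c['color'][:,:,::-1])
meas(c,[18,100,60],[35,255,255],(.3,.6,.2,.45),.011,"cutter")
E
```

```text
t: 18.22
eef_pos: [0.439, 0.2924, 0.1808]
tool_rot: [0.004, 0.725, -0.689, -0.0]
contact_force: [0.0, 0.4, -0.1]
gripper_width: 0.582
t18.27 [0.439  0.292  0.1808] xax deg -87.16 z [-0.006 -0.006 -1.   ] F [-0.6  0.1  0.1] w 0.585 q [-0.37  0.43 -0.42  1.99  0.24  0.78 -2.45]
turn [ 0.0062 -0.0054 -0.001 ] shift [-0.0053  0.0073  0.0608] dist 0.061
shift in present axes [-0.0057  0.0069  0.0608]
cutter [431.5 300.  133.4  21.3   3.1] n 3736 px [287 147  33 184]
```

View pics/w16.png

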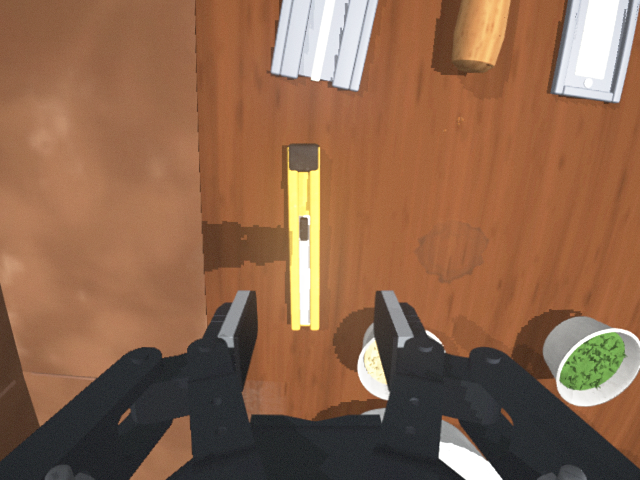

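```bash
python3 - <<'E'
from m import *
c=cam("wrist")
P=onplane(c,[[304,144],[306,331]],.011);print(P.round(4),P.mean(0).round(4),np.linalg.norm(P[0]-P[1]))
E
python3 -m creep '[[[0.006,-0.005,0,-0.004,0.004,0.015,0.05],[0,0,0,-0.004,0.003,0.025,0.05],[0,0,0,0,0,0.02,0.05],[0,0,0,0,0,0.01,0.05],[0,0,0,0,0,0,0.05],[0,0,0,0,0,0,0.05]]]' 50
python3 - <<'E'
from m import *
go(.4315,.300,.063,-86.9)
E
```

```text
[[0.5002 0.302  0.011 ]
 [0.3642 0.2951 0.011 ]] [0.4322 0.2986 0.011 ] 0.1360902329344845
t: 18.87
eef_pos: [0.4361, 0.292, 0.11]
tool_rot: [-0.001, 0.72, -0.694, 0.002]
contact_force: [-0.2, 0.1, 0.4]
gripper_width: 0.588
t18.87 [0.4361 0.292  0.11  ] xax deg -87.88 z [ 0.004 -0.002 -1.   ] F [-0.2  0.1  0.4] w 0.588 q [-0.42  0.53 -0.36  2.04  0.32  0.62 -2.53]
turn [-0.0042 -0.0025 -0.0171] shift [-0.0083  0.0041  0.047 ] dist 0.048
shift in present axes [-0.0083  0.0045  0.047 ]
```

```bash
python3 -m creep '[[[-0.004,-0.002,-0.017,-0.008,0.004,0.008,0.05],[0,0,0,0,0,0.01,0.05],[0,0,0,0,0,0.006,0.05],[0,0,0,0,0,0,0.05],[0,0,0,0,0,0,0.05]]]' 50
python3 - <<'E'
from m import *
go(.432,.2993,.079,-86.9)
cv2.imwrite('pics/w17.png',cam("wrist")['color'][:,:,::-1])
E
```

```text
t: 19.28
eef_pos: [0.4334, 0.3008, 0.0864]
tool_rot: [-0.002, 0.726, -0.688, 0.001]
contact_force: [-0.0, 0.6, 0.6]
gripper_width: 0.588
t19.28 [0.4334 0.3008 0.0864] xax deg -86.91 z [ 0.004  0.002 -1.   ] F [-0.   0.6  0.6] w 0.588 q [-0.45  0.58 -0.35  2.04  0.35  0.58 -2.56]
turn [-0.0038  0.002  -0.0002] shift [0.0014 0.0015 0.0074] dist 0.008
shift in present axes [0.0014 0.0015 0.0073]
```

View pics/w17.png

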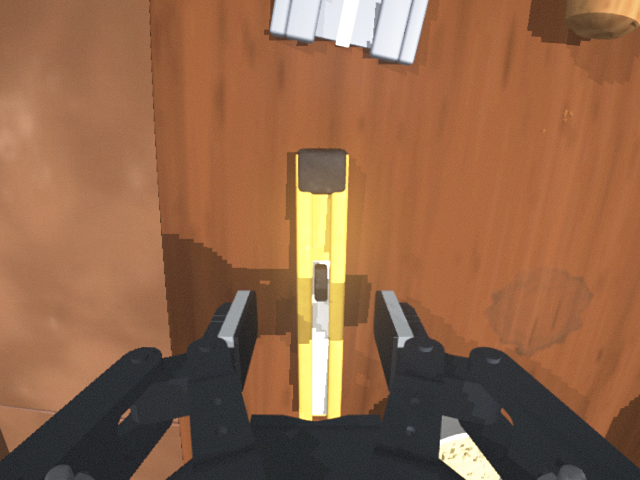

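```bash
python3 -m creep '[[[-0.004,0.002,0,0.001,0.001,0.005,0.05],[0,0,0,0,0,0.0025,0.05],[0,0,0,0,0,0,0.015],[0,0,0,0,0,0,0.015],[0,0,0,0,0,0,0.015],[0,0,0,0,0,0,0.015],[0,0,0,0,0,0,0.015],[0,0,0,0,0,0,0.015],[0,0,0,0,0,0,0.015],[0,0,0,0,0,0,0.015]]]' 50
python3 - <<'E'
from m import *
go(.432,.2993,.079,-86.9)
cv2.imwrite('pics/w18.png',cam("wrist")['color'][:,:,::-1])
E
```

```text
t: 20.17
eef_pos: [0.4329, 0.2997, 0.0793]
tool_rot: [-0.0, 0.726, -0.688, 0.0]
contact_force: [-0.1, 0.1, -0.1]
gripper_width: 0.218
t20.17 [0.4329 0.2997 0.0793] xax deg -86.93 z [ 0.001  0.    -1.   ] F [-0.1  0.1 -0.1] w 0.218 q [-0.45  0.59 -0.34  2.04  0.36  0.57 -2.56]
turn [-0.0009  0.0004 -0.0006] shift [0.0004 0.0009 0.0003] dist 0.001
shift in present axes [0.0004 0.0009 0.0003]
```

View pics/w18.png

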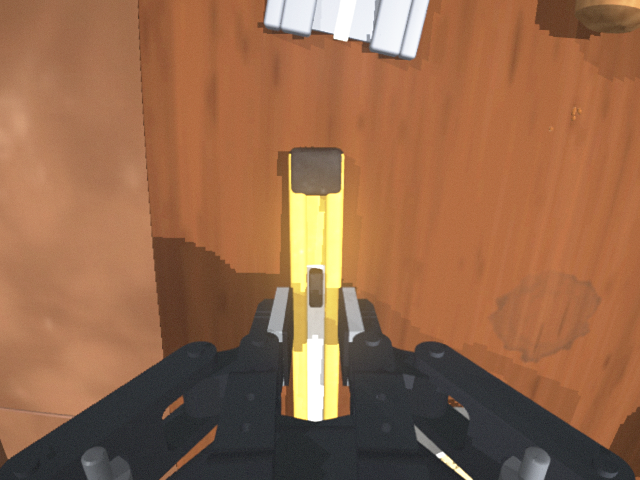

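```bash
python3 -m creep '[[[0,0,0,0,0,0,0.015],[0,0,0,0,0,-0.01,0.015],[0,0,0,0,0,-0.02,0.015],[0,0,0,0,0,-0.01,0.015],[0,0,0,0,0,0,0.015]]]' 50
python3 - <<'E'
from m import *
go(.622,.112,.12,-91.6)
cv2.imwrite('pics/w19.png',cam("wrist")['color'][:,:,::-1])
a=cam("side")["color"][240:400,200:400];cv2.imwrite("pics/s19.png",cv2.resize(a,None,fx=3,fy=3,interpolation=2)[:,:,::-1])
E
```

```text
t: 20.63
eef_pos: [0.4322, 0.2995, 0.1213]
tool_rot: [0.001, 0.726, -0.688, -0.0]
contact_force: [0.1, 0.6, -0.8]
gripper_width: 0.216
t20.63 [0.4322 0.2995 0.1213] xax deg -86.91 z [-0.001 -0.001 -1.   ] F [ 0.1  0.6 -0.8] w 0.216 q [-0.42  0.52 -0.38  2.03  0.31  0.65 -2.52]
turn [ 0.0011 -0.0009  0.0819] shift [ 0.1821 -0.1949  0.0013] dist 0.267
shift in present axes [ 0.1975 -0.1794  0.0013]
```

View pics/w19.png

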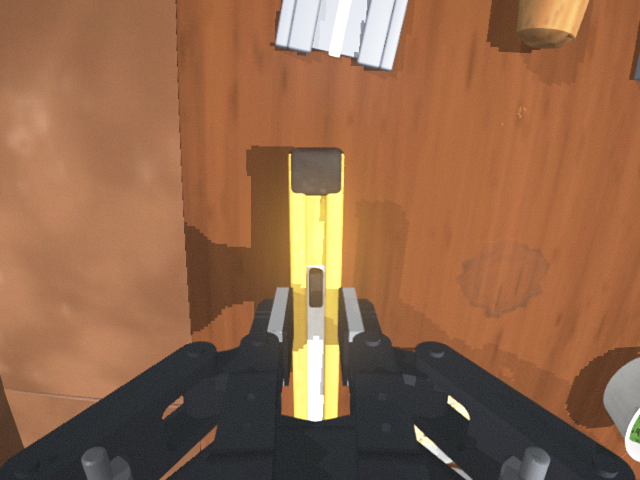

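View pics/s19.png

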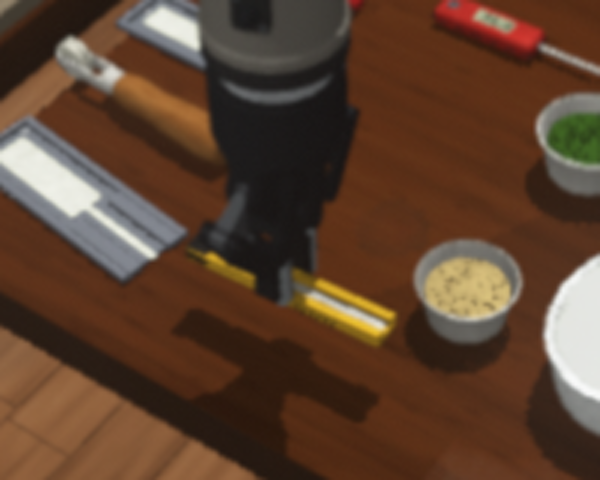

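```bash
python3 -m creep '[[[0,0,0.08,0,0,-0.01,0.015],[0,0,0,0.02,-0.022,-0.005,0.015],[0,0,0,0.023,-0.025,-0.005,0.015],[0,0,0,0.023,-0.025,0,0.015],[0,0,0,0.023,-0.025,0,0.015],[0,0,0,0.023,-0.025,0,0.015],[0,0,0,0.023,-0.025,0,0.015],[0,0,0,0.02,-0.022,0,0.015],[0,0,0,0.01,-0.011,0,0.015],[0,0,0,0,0,0,0.015],[0,0,0,0,0,0,0.015]]]' 50
python3 - <<'E'
from m import *
c=cam("wrist");go(.622,.112,.12,-91.6);c=cam("wrist")
cv2.imwrite('pics/w20.png',c['color'][:,:,::-1])
E
```

```text
t: 21.65
eef_pos: [0.6109, 0.1213, 0.1313]
tool_rot: [-0.006, -0.699, 0.715, 0.002]
contact_force: [-0.4, 0.1, 0.2]
gripper_width: 0.222
t21.70 [0.6106 0.1214 0.1312] xax deg -91.32 z [-0.012 -0.006 -1.   ] F [ 0.2 -0.9 -0.5] w 0.22 q [-0.05  0.62 -0.33  1.79  0.27  0.79 -2.12]
turn [ 0.0117 -0.0063  0.0048] shift [ 0.0091 -0.0117  0.0112] dist 0.019
shift in present axes [ 0.0091 -0.0118  0.0111]
```

View pics/w20.png

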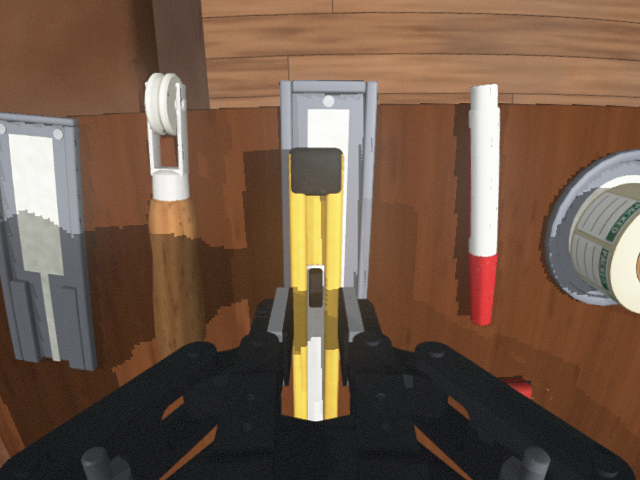

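Run:
```python
from m import *
c=cam("wrist");o=get_obs()
P=onplane(c,[[281,81],[377,82],[363,298]],.006)[:,:2];print(P.round(4))
d=P[1]-P[2];u=d/np.linalg.norm(d);e=P[0]-P[1]
print("axis",np.degrees(np.arctan2(d[1],d[0])),np.degrees(np.arctan2(e[1],e[0]))-90,"w",np.linalg.norm(e),"centre",(P[0]+P[1])/2-.082*u)
I=onplane(c,[[308,109],[351,109]],.002)[:,:2];print("inlay centre",I.mean(0)-.068*u,np.linalg.norm(I[0]-I[1]))
f=onplane(c,[[316,148],[316,421]],o["eef_pos"][2]-.0793+.012); print("cutter ends",f.round(4),f.mean(0))
# thermo holder
P=onplane(c,[[78,119],[97,369],[11,357]],.006)[:,:2];d=P[0]-P[1];print("T axis",np.degrees(np.arctan2(d[1],d[0])),np.linalg.norm(d),np.linalg.norm(P[1]-P[2]),P)
```

```text
[[0.7048 0.1379]
 [0.7035 0.0904]
 [0.5847 0.0953]]
axis -2.329169444609386 -1.5939845887847497 w 0.04744437056931753 centre [0.62221935 0.11749403]
inlay centre [0.62307578 0.11669262] 0.022060810647888576
cutter ends [[0.6768 0.1216 0.0645]
 [0.5505 0.1242 0.0645]] [0.61365843 0.12288373 0.06453085]
T axis -8.478658578686224 0.15764506317028584 0.061247761147315394 [[0.69085768 0.24482332]
 [0.53493554 0.26806667]
 [0.54279653 0.32880787]]
```

```bash
python3 -m creep '[[[0.011,-0.006,0.007,0.005,-0.006,0.008,0.015],[0,0,0,0,-0.006,0.012,0.015],[0,0,0,0,0,0.008,0.015],[0,0,0,0,0,0,0.015],[0,0,0,0,0,0,0.015]]]' 50
python3 - <<'E'
from m import *
c=cam("wrist");go(.6225,.116,.082,-91.8);c=cam("wrist")
cv2.imwrite('pics/w21.png',c['color'][:,:,::-1])
E
```

```text
t: 22.22
eef_pos: [0.6197, 0.1232, 0.1005]
tool_rot: [0.001, -0.7, 0.714, 0.002]
contact_force: [0.1, 0.0, -0.8]
gripper_width: 0.22
t22.27 [0.6193 0.1233 0.1004] xax deg -91.10 z [-0.002  0.003 -1.   ] F [ 0.3  0.2 -0.8] w 0.218 q [-0.06  0.67 -0.32  1.78  0.29  0.74 -2.12]
turn [0.0018 0.0031 0.0121] shift [ 0.0072 -0.0034  0.0184] dist 0.020
shift in present axes [ 0.0072 -0.0033  0.0184]
```

View pics/w21.png

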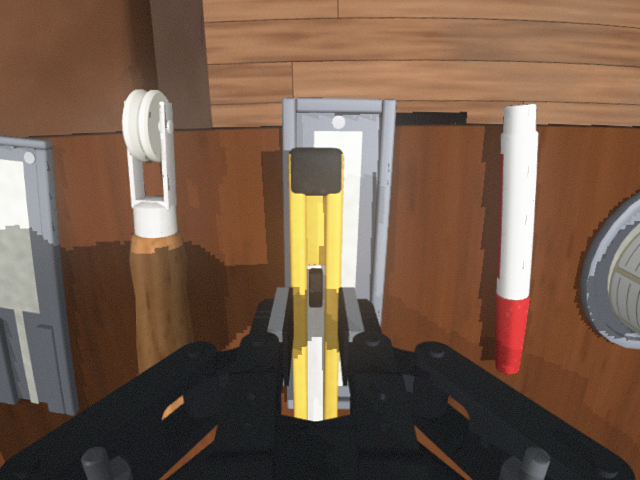

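Run:
```python
from m import *
c=cam("wrist");o=get_obs()
P=onplane(c,[[283,99],[396,100],[379,322]],.006)[:,:2]
d=P[1]-P[2];u=d/np.linalg.norm(d);e=P[0]-P[1]
print("axis",np.degrees(np.arctan2(d[1],d[0])),np.degrees(np.arctan2(e[1],e[0]))-90,"w",np.linalg.norm(e),"centre",(P[0]+P[1])/2-.082*u)
I=onplane(c,[[313,131],[362,131]],.002)[:,:2];print("inlay centre",I.mean(0)-.068*u,np.linalg.norm(I[0]-I[1]))
f=onplane(c,[[316,148]],o["eef_pos"][2]-.0793+.012); print("cutter end",f.round(4)); go(.6225,.116,.082,-91.8)
```

```text
axis -2.038141480106825 -1.363899495015545 w 0.04787139211401768 centre [0.62313185 0.11557324]
inlay centre [0.6239153  0.11579368] 0.021675402579246113
cutter end [[0.687  0.1229 0.034 ]]
t22.37 [0.6199 0.123  0.1013] xax deg -91.13 z [-0.     0.003 -1.   ] F [ 0.2 -0.5 -1.2] w 0.22 q [-0.06  0.67 -0.32  1.78  0.29  0.74 -2.12]
turn [0.0003 0.0033 0.0117] shift [ 0.0069 -0.0028  0.0193] dist 0.021
shift in present axes [ 0.007  -0.0027  0.0193]
```

```bash
python3 -m creep '[[[0,0.003,0.012,0.007,-0.003,0.002,0.015],[0,0,0,0,0,0.008,0.015],[0,0,0,0,0,0.005,0.015],[0,0,0,0,0,0,0.015],[0,0,0,0,0,0,0.015]]]' 50
python3 - <<'E'
from m import *
c=cam("wrist");go(.623,.1155,.0815,-91.8);c=cam("wrist")
cv2.imwrite('pics/w22.png',c['color'][:,:,::-1])
E
```

```text
t: 22.78
eef_pos: [0.6239, 0.1148, 0.0859]
tool_rot: [0.001, -0.695, 0.719, -0.001]
contact_force: [-0.1, 0.5, -0.6]
gripper_width: 0.221
t22.83 [0.6238 0.1147 0.0859] xax deg -91.95 z [ 0.002 -0.    -1.   ] F [ 0.3  0.1 -0.4] w 0.218 q [-0.06  0.69 -0.31  1.78  0.3   0.71 -2.13]
turn [-0.0019 -0.     -0.0026] shift [-0.0008  0.0008  0.0044] dist 0.005
shift in present axes [-0.0007  0.0008  0.0044]
```

View pics/w22.png

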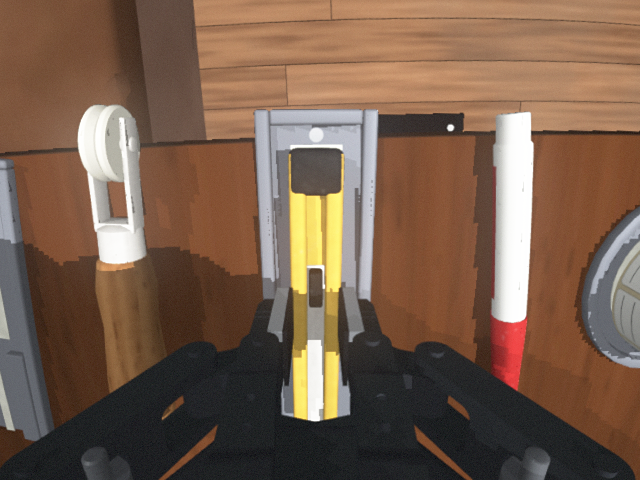

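Well centred over the inlay (cutter px 317, dish 257–378). Lower and release.

```bash
python3 -m creep '[[[-0.002,0,-0.002,-0.001,0.001,0.002,0.015],[0,0,0,0,0,0.0024,0.015],[0,0,0,0,0,0,0.015],[0,0,0,0,0,0,0.015]]]' 50
python3 - <<'E'
from m import *
go(.623,.1155,.0813,-91.8)
E
```

```text
t: 23.22
eef_pos: [0.623, 0.1165, 0.0818]
tool_rot: [0.0, -0.696, 0.718, -0.0]
contact_force: [0.2, 0.2, -1.6]
gripper_width: 0.22
t23.22 [0.623  0.1165 0.0818] xax deg -91.78 z [ 0.001  0.001 -1.   ] F [ 0.2  0.2 -1.6] w 0.22 q [-0.06  0.7  -0.31  1.78  0.3   0.7  -2.13]
turn [-0.0008  0.0006  0.0003] shift [ 0.001  -0.      0.0005] dist 0.001
shift in present axes [ 0.001  -0.      0.0005]
```

```bash
python3 -m creep '[[[0,0,0,0,0,0.0005,0.015],[0,0,0,0,0,0,0.05],[0,0,0,0,0,0,0.05],[0,0,0,0,0,0,0.05],[0,0,0,0,0,0,0.05],[0,0,0,0,0,-0.02,0.05],[0,0,0,0,0,-0.03,0.05],[0,0,0,0,0,-0.03,0.05],[0,0,0,0,0,-0.03,0.05],[0,0,0,0,0,0,0.05]]]' 50
python3 - <<'E'
from m import *
c=cam("wrist");go(.478,-.004,.16,-90)
cv2.imwrite('pics/w23.png',c['color'][:,:,::-1])
meas(c,[0,150,60],[8,255,255],(.4,.54,-.08,.05),.014,"thermo body")
E
```

```text
t: 24.05
eef_pos: [0.622, 0.1166, 0.194]
tool_rot: [-0.001, -0.696, 0.718, 0.001]
contact_force: [0.6, 0.9, 0.8]
gripper_width: 0.588
t24.10 [0.621  0.1162 0.1917] xax deg -91.74 z [-0.006 -0.001 -1.   ] F [ 0.  -0.5  0.1] w 0.586 q [-0.02  0.55 -0.36  1.74  0.24  0.9  -2.08]
turn [ 0.0061 -0.0008 -0.0303] shift [0.1202 0.143  0.0317] dist 0.190
shift in present axes [0.1245 0.1391 0.0326]
thermo body [519.3  -2.5  24.8  14.9  92.1] n 256 px [453 341  31  17]
```

View pics/w23.png

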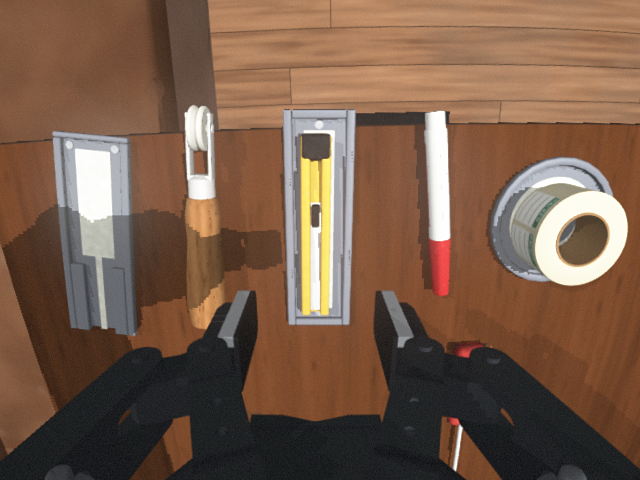

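```bash
python3 - <<'E'
from m import *
c=cam("wrist")
print(rect(onplane(c,[[53,132],[130,138],[134,334],[71,329]],.006)))
E
python3 -m creep '[[[0.006,0,-0.03,0.02,0.024,0.008,0.05],[0,0,0,0.02,0.024,0.008,0.05],[0,0,0,0.02,0.024,0.008,0.05],[0,0,0,0.02,0.024,0.005,0.05],[0,0,0,0.02,0.024,0,0.05],[0,0,0,0.01,0.012,0,0.05],[0,0,0,0,0,0,0.05],[0,0,0,0,0,0,0.05]]]' 50
python3 - <<'E'
from m import *
c=cam("wrist");go(.475,-.004,.12,-89);c=cam("wrist")
cv2.imwrite('pics/w24.png',c['color'][:,:,::-1])
meas(c,[0,150,60],[8,255,255],(.4,.54,-.08,.05),.014,"thermo body")
E
```

```text
[615.5 282.2 160.   56.2 171.2]
t: 24.82
eef_pos: [0.4755, 0.0025, 0.1512]
tool_rot: [0.006, 0.708, -0.706, -0.006]
contact_force: [2.0, -0.1, 0.5]
gripper_width: 0.587
t24.87 [0.4756 0.0026 0.1511] xax deg -89.83 z [-0.017 -0.    -1.   ] F [-1.3 -1.3 -0. ] w 0.582 q [ 0.18  0.41 -0.37  2.12  0.23  0.67 -1.92]
turn [ 0.017  -0.0003 -0.0144] shift [0.0066 0.0008 0.0311] dist 0.032
shift in present axes [0.0066 0.0001 0.0311]
thermo body [479.3  -7.8  80.9  26.2   1.6] n 1087 px [311 177  47 129]
```

View pics/w24.png

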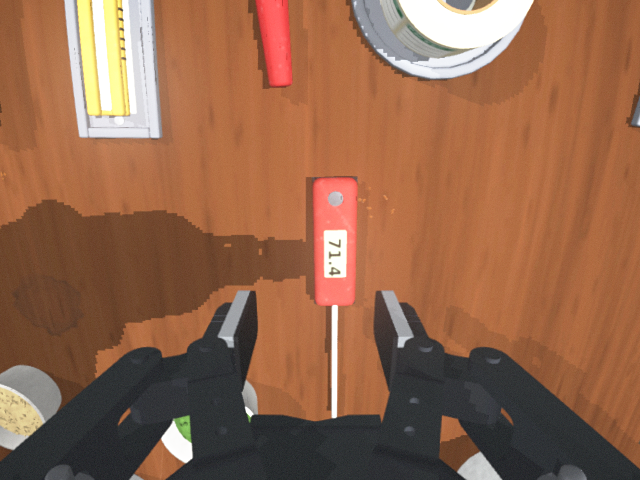

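```bash
python3 -m creep '[[[0.017,0,-0.012,0.009,0,0.012,0.05],[0,0,0,0,0,0.02,0.05],[0,0,0,0,0,0.012,0.05],[0,0,0,0,0,0,0.05],[0,0,0,0,0,0,0.05]]]' 50
python3 - <<'E'
from m import *
c=cam("wrist");go(.476,-.007,.079,-89.1);c=cam("wrist")
cv2.imwrite('pics/w25.png',c['color'][:,:,::-1])
meas(c,[0,150,60],[8,255,255],(.4,.54,-.08,.05),.014,"thermo body")
E
```

```text
t: 25.33
eef_pos: [0.4839, 0.0001, 0.1067]
tool_rot: [-0.005, 0.715, -0.699, 0.002]
contact_force: [-0.4, 0.4, -0.1]
gripper_width: 0.583
t25.38 [4.840e-01 2.000e-04 1.069e-01] xax deg -88.67 z [ 0.011  0.005 -1.   ] F [-0.3  0.2 -0.2] w 0.589 q [ 0.15  0.49 -0.34  2.14  0.29  0.55 -1.95]
turn [-0.0107  0.0047  0.0076] shift [0.007  0.0081 0.0279] dist 0.030
shift in present axes [0.0071 0.0084 0.0277]
thermo body [480.3  -7.6  82.   26.6   1.9] n 5926 px [306 214  58 153]
```

View pics/w25.png

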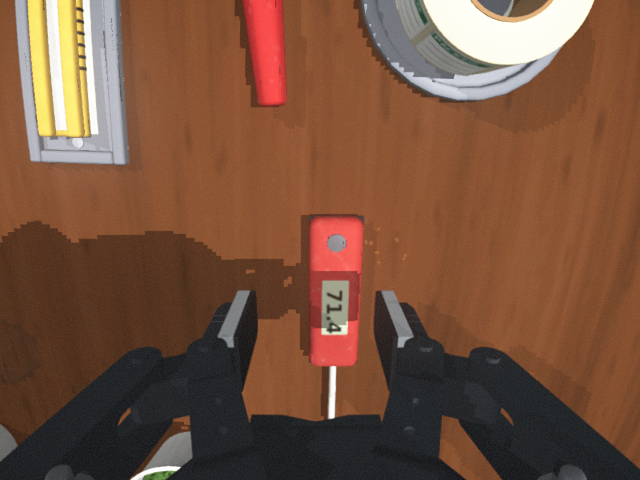

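```bash
python3 -m creep '[[[-0.011,0.005,0,0.008,0.007,0.008,0.05],[0,0,0,0,0,0.012,0.05],[0,0,0,0,0,0.007,0.05],[0,0,0,0,0,0,0.05],[0,0,0,0,0,0,0.05]]]' 50
python3 - <<'E'
from m import *
c=cam("wrist");go(.477,-.0077,.079,-88.4)
E
```

```text
t: 25.85
eef_pos: [0.4782, -0.0093, 0.0807]
tool_rot: [-0.0, 0.715, -0.699, 0.002]
contact_force: [-0.4, -0.6, -0.1]
gripper_width: 0.589
t25.90 [ 0.4782 -0.0094  0.0808] xax deg -88.66 z [ 0.003 -0.002 -1.   ] F [0.2 0.1 1.1] w 0.584 q [ 0.14  0.53 -0.31  2.16  0.33  0.5  -1.97]
turn [-0.0031 -0.002  -0.0045] shift [-0.0017  0.0011  0.0018] dist 0.003
shift in present axes [-0.0017  0.0011  0.0018]
```

```bash
python3 -m creep '[[[-0.003,-0.002,-0.004,-0.0017,0.001,0.0018,0.05],[0,0,0,0,0,0,0.04],[0,0,0,0,0,0,0.02],[0,0,0,0,0,0,0.02],[0,0,0,0,0,0,0.02],[0,0,0,0,0,0,0.02],[0,0,0,0,0,0,0.02],[0,0,0,0,0,0,0.02],[0,0,0,0,0,-0.01,0.02],[0,0,0,0,0,-0.02,0.02],[0,0,0,0,0,-0.02,0.02],[0,0,0,0,0,-0.01,0.02],[0,0,0,0,0,0,0.02]]]' 50
python3 - <<'E'
from m import *
c=cam("wrist");go(.617,.285,.15,-98.4)
cv2.imwrite('pics/w26.png',c['color'][:,:,::-1])
a=cam("side")["color"][180:340,260:460];cv2.imwrite("pics/s26.png",cv2.resize(a,None,fx=3,fy=3,interpolation=2)[:,:,::-1])
E
```

```text
t: 26.98
eef_pos: [0.4767, -0.0073, 0.1438]
tool_rot: [0.0, 0.717, -0.697, -0.0]
contact_force: [0.6, -0.2, -0.9]
gripper_width: 0.286
t27.03 [ 0.4765 -0.0073  0.1431] xax deg -88.36 z [-0.001  0.    -1.   ] F [ 0.3  0.4 -0.1] w 0.285 q [ 0.2   0.42 -0.37  2.13  0.25  0.64 -1.89]
turn [1.300e-03 1.000e-04 1.752e-01] shift [-0.3097 -0.0962 -0.0069] dist 0.324
shift in present axes [-0.2882 -0.1487 -0.007 ]
```

View pics/w26.png

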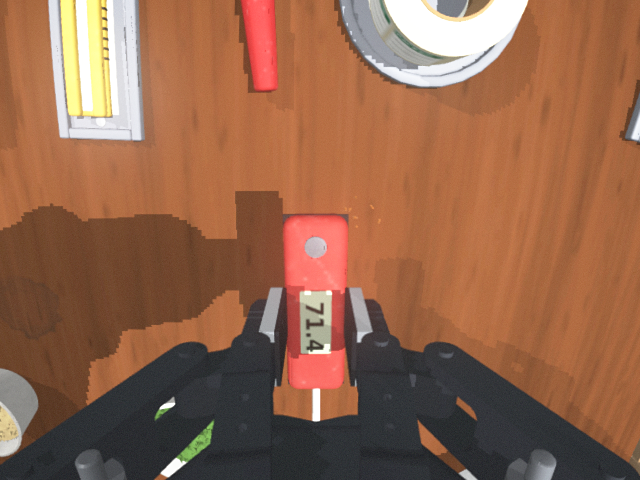

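View pics/s26.png

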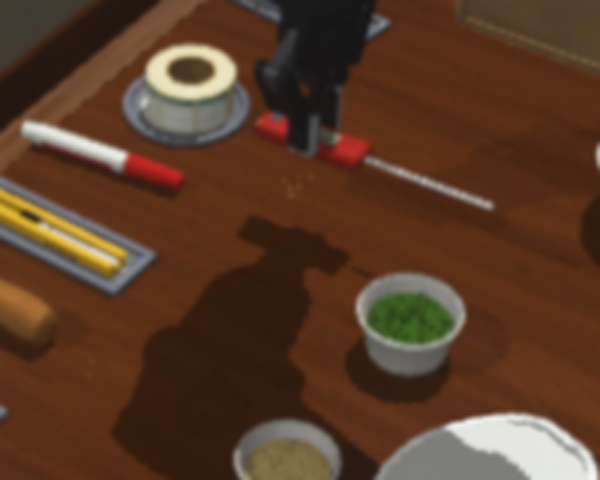

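```bash
python3 -m creep '[[[0.001,0,0.088,0,0,-0.005,0.02],[0,0,0.087,0,0,-0.003,0.02],[0,0,0,-0.028,-0.011,0,0.02],[0,0,0,-0.028,-0.011,0,0.02],[0,0,0,-0.028,-0.011,0,0.02],[0,0,0,-0.028,-0.011,0,0.02],[0,0,0,-0.028,-0.011,0,0.02],[0,0,0,-0.028,-0.011,0,0.02],[0,0,0,-0.028,-0.011,0,0.02],[0,0,0,-0.028,-0.011,0,0.02],[0,0,0,-0.02,-0.008,0,0.02],[0,0,0,-0.01,-0.004,0,0.02],[0,0,0,0,0,0,0.02],[0,0,0,0,0,0,0.02]]]' 50
python3 - <<'E'
from m import *
c=cam("wrist");go(.640,.2815,.13,-98.4);c=cam("wrist")
cv2.imwrite('pics/w27.png',c['color'][:,:,::-1])
E
```

```text
t: 28.25
eef_pos: [0.6107, 0.2329, 0.1278]
tool_rot: [-0.015, -0.648, 0.762, 0.005]
contact_force: [-0.4, -1.3, -0.7]
gripper_width: 0.282
t28.30 [0.6105 0.2325 0.1278] xax deg -99.25 z [-0.029 -0.011 -1.   ] F [ 0.2  0.2 -0.1] w 0.282 q [-0.24  0.67 -0.31  1.7   0.25  0.85 -2.39]
turn [ 0.0274 -0.0151 -0.0151] shift [-0.0528 -0.022  -0.0022] dist 0.057
shift in present axes [-0.0531 -0.0211 -0.0036]
```

View pics/w27.png

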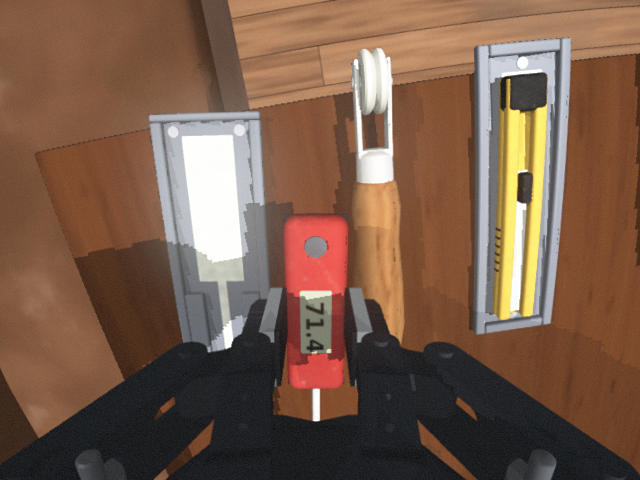

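```bash
python3 -m creep '[[[0.027,-0.015,-0.012,-0.02,-0.008,-0.008,0.02],[0,0,0,-0.022,-0.008,-0.003,0.02],[0,0,0,-0.008,-0.003,0,0.02],[0,0,0,0,0,0,0.02],[0,0,0,0,0,0,0.02]]]' 50
python3 - <<'E'
from m import *
c=cam("wrist");go(.640,.2815,.10,-98.4);c=cam("wrist")
cv2.imwrite('pics/w28.png',c['color'][:,:,::-1])
E
```

```text
t: 28.77
eef_pos: [0.6368, 0.2683, 0.1378]
tool_rot: [-0.004, -0.648, 0.761, -0.002]
contact_force: [-0.4, 0.2, -0.1]
gripper_width: 0.282
t28.82 [0.6367 0.2678 0.1377] xax deg -99.17 z [-0.003 -0.009 -1.   ] F [-0.1  0.5  0.3] w 0.283 q [-0.28  0.7  -0.31  1.61  0.26  0.88 -2.42]
turn [ 0.0016 -0.0092 -0.0135] shift [-0.014  -0.0012  0.0377] dist 0.040
shift in present axes [-0.0144 -0.0011  0.0375]
```

View pics/w28.png

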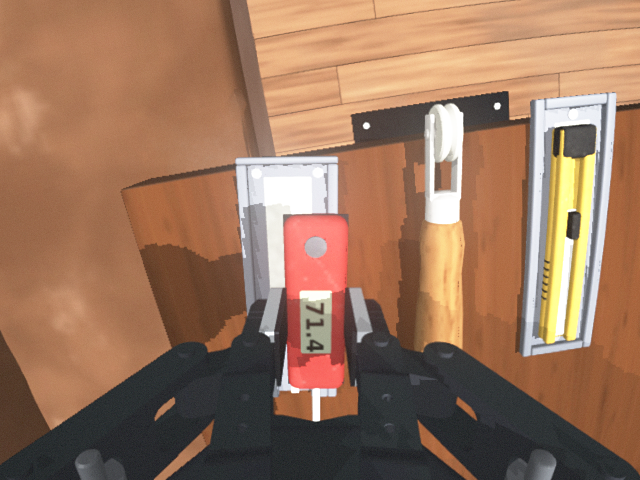

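Run:
```python
from m import *
c=cam("wrist");o=get_obs();r=yaw().as_matrix()
P=onplane(c,[[338,158],[237,159],[247,310]],.006)[:,:2]
d=P[1]-P[2];u=d/np.linalg.norm(d);e=P[1]-P[0]
ax=np.arctan2(e[1],e[0])-np.pi/2; u=np.array([np.cos(ax),np.sin(ax)])
print("axis",np.degrees(np.arctan2(d[1],d[0])),np.degrees(ax),"w",np.linalg.norm(e),"centre",(P[0]+P[1])/2-.080*u)
I=onplane(c,[[264,178],[311,178]],.002)[:,:2];print("inlay top",I.mean(0),np.linalg.norm(I[0]-I[1]), "-> centre", I.mean(0)-(.089-.0205)*u)
zt=o["eef_pos"][2]-.079+.014
B=onplane(c,[[316,215],[316,388]],zt);print("body ends",B.round(4),((B-o["eef_pos"])@r).round(4))
```

```text
axis -8.988316639982997 -8.77279046640434 w 0.05445290048664533 centre [0.61605488 0.28566166]
inlay top [0.68411554 0.27568878] 0.02618952616339041 -> centre [0.61641692 0.28613616]
body ends [[0.6788 0.2613 0.0726]
 [0.5999 0.2739 0.0726]] [[-0.0007 -0.0428  0.0649]
 [-0.0006  0.0371  0.0651]]
```

```bash
python3 -m creep '[[[0.002,-0.009,-0.008,-0.014,0,0.004,0.02],[0,0,0,-0.001,-0.002,0.012,0.02],[0,0,0,0,0,0.012,0.02],[0,0,0,0,0,0,0.02],[0,0,0,0,0,0,0.02]]]' 50
python3 - <<'E'
from m import *
c=cam("wrist");go(.6404,.2823,.082,-98.7);c=cam("wrist")
cv2.imwrite('pics/w29.png',c['color'][:,:,::-1])
E
```

```text
t: 29.33
eef_pos: [0.6406, 0.2813, 0.1055]
tool_rot: [-0.001, -0.651, 0.759, -0.0]
contact_force: [0.2, -0.1, -0.2]
gripper_width: 0.289
t29.38 [0.6402 0.2812 0.1052] xax deg -98.75 z [-0.002 -0.001 -1.   ] F [ 0.1 -0.1 -1. ] w 0.285 q [-0.3   0.75 -0.3   1.6   0.28  0.83 -2.44]
turn [ 0.0018 -0.0017 -0.001 ] shift [-0.0011 -0.0001  0.0232] dist 0.023
shift in present axes [-0.0012 -0.0001  0.0232]
```

View pics/w29.png

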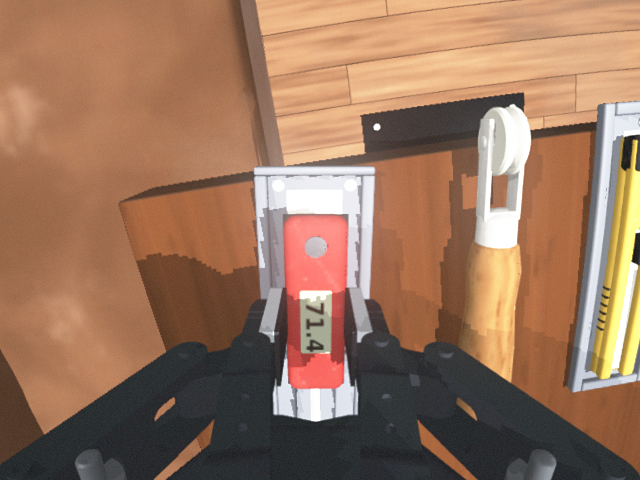

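```bash
python3 -m creep '[[[0.002,-0.002,0,-0.001,0,0.008,0.02],[0,0,0,0,0,0.008,0.02],[0,0,0,0,0,0.003,0.02],[0,0,0,0,0,0,0.02],[0,0,0,0,0,0,0.02]]]' 50
python3 - <<'E'
from m import *
c=cam("wrist");go(.6404,.2823,.081,-98.7);c=cam("wrist")
cv2.imwrite('pics/w30.png',c['color'][:,:,::-1])
E
```

```text
t: 29.85
eef_pos: [0.641, 0.2822, 0.0853]
tool_rot: [0.001, -0.651, 0.759, -0.0]
contact_force: [0.3, -0.7, -0.3]
gripper_width: 0.277
t29.90 [0.6409 0.2822 0.0854] xax deg -98.78 z [ 0.002  0.001 -1.   ] F [ 0.2 -0.4 -0.7] w 0.288 q [-0.31  0.77 -0.29  1.61  0.29  0.8  -2.44]
turn [-0.0019  0.0012 -0.0015] shift [-0.0001  0.0006  0.0044] dist 0.004
shift in present axes [-0.0001  0.0006  0.0044]
```

View pics/w30.png

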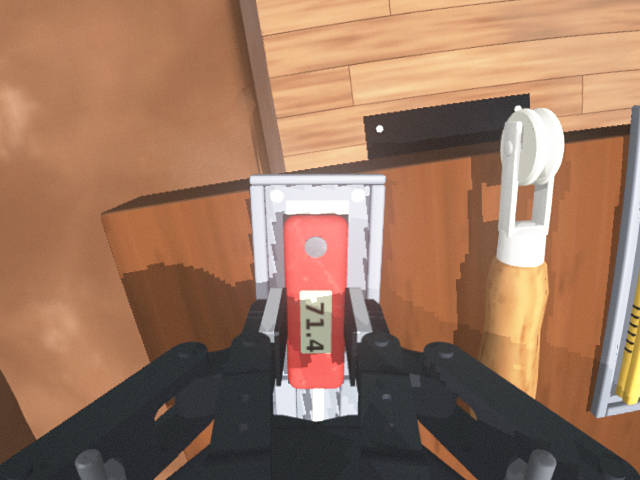

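```bash
python3 -m creep '[[[-0.002,0.001,-0.001,0,-0.0005,0.002,0.02],[0,0,0,0,0,0.002,0.02],[0,0,0,0,0,0.0005,0.02],[0,0,0,0,0,0,0.02],[0,0,0,0,0,0,0.02]]]' 50
python3 - <<'E'
from m import *
go(.6404,.2823,.081,-98.7)
E
```

```text
t: 30.37
eef_pos: [0.6424, 0.2826, 0.0824]
tool_rot: [0.001, -0.651, 0.759, -0.0]
contact_force: [1.0, -0.6, -0.5]
gripper_width: 0.281
t30.37 [0.6424 0.2826 0.0824] xax deg -98.73 z [ 0.002  0.001 -1.   ] F [ 1.  -0.6 -0.5] w 0.281 q [-0.31  0.78 -0.29  1.61  0.29  0.8  -2.44]
turn [-0.0019  0.0017 -0.0005] shift [0.0006 0.0019 0.0014] dist 0.002
shift in present axes [0.0006 0.0019 0.0014]
```

```bash
python3 -m creep '[[[-0.002,0.001,0,0,0,0.0015,0.02],[0,0,0,0,0,0,0.02],[0,0,0,0,0,0.0003,0.02],[0,0,0,0,0,0,0.02]]]' 50
python3 - <<'E'
from m import *
go(.6404,.2823,.081,-98.7)
E
```

```text
t: 30.7
eef_pos: [0.643, 0.2829, 0.0825]
tool_rot: [0.001, -0.651, 0.759, -0.0]
contact_force: [-0.5, 0.4, 0.2]
gripper_width: 0.285
t30.70 [0.643  0.2829 0.0825] xax deg -98.74 z [ 0.001  0.001 -1.   ] F [-0.5  0.4  0.2] w 0.285 q [-0.31  0.78 -0.29  1.6   0.29  0.8  -2.44]
turn [-0.0013  0.0013 -0.0007] shift [0.001  0.0025 0.0015] dist 0.003
shift in present axes [0.001  0.0025 0.0015]
```

```bash
python3 -m creep '[[[-0.001,0.001,0,0.001,0.002,0.0015,0.02],[0,0,0,0,0,0.0015,0.02],[0,0,0,0,0,0,0.02]]]' 50
python3 - <<'E'
from m import *
go(.6404,.2823,.081,-98.7)
E
```

```text
t: 30.95
eef_pos: [0.6425, 0.2828, 0.0826]
tool_rot: [0.002, -0.651, 0.759, -0.001]
contact_force: [-0.5, 0.0, -0.3]
gripper_width: 0.284
t30.95 [0.6425 0.2828 0.0826] xax deg -98.77 z [ 0.004  0.002 -1.   ] F [-0.5  0.  -0.3] w 0.284 q [-0.31  0.78 -0.29  1.61  0.29  0.79 -2.45]
turn [-0.0041  0.0022 -0.0012] shift [0.0008 0.002  0.0016] dist 0.003
shift in present axes [0.0008 0.002  0.0016]
```

Run:
```python
from m import *
c=cam("wrist");st()
cv2.imwrite('pics/w31.png',c['color'][:,:,::-1])
a=cam("scene")["color"][230:350,140:300];cv2.imwrite("pics/s31.png",cv2.resize(a,None,fx=4,fy=4,interpolation=2)[:,:,::-1])
```

```text
t31.00 [0.6426 0.2828 0.0825] xax deg -98.77 z [ 0.005  0.002 -1.   ] F [ 0.3  0.1 -0.6] w 0.28 q [-0.31  0.78 -0.29  1.61  0.29  0.79 -2.45]
```

View pics/w31.png

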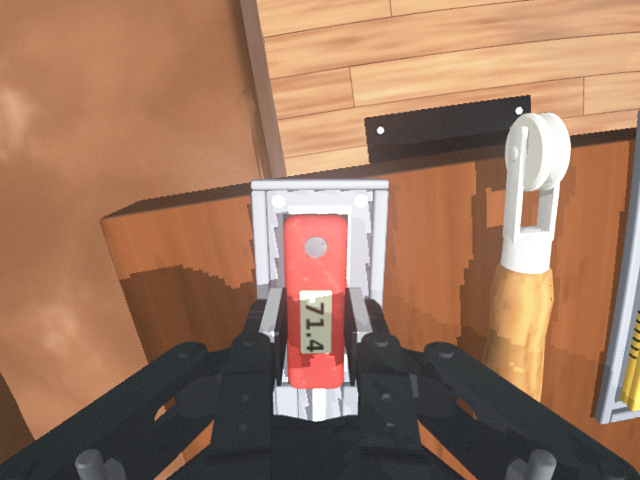

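View pics/s31.png

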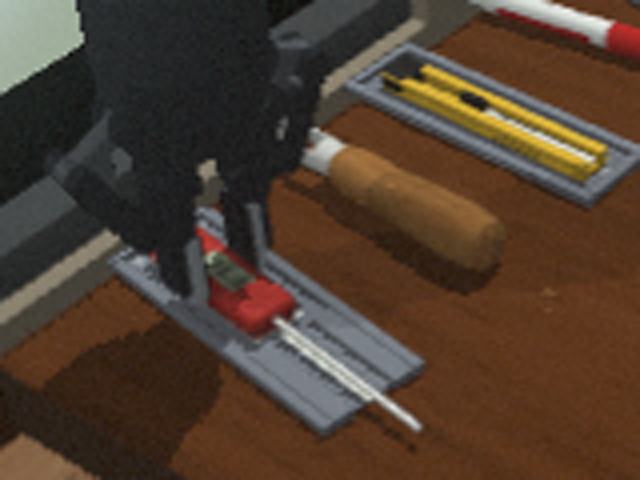

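```bash
python3 -m creep '[[[-0.004,0.002,-0.001,0.001,0.001,0.003,0.02],[0,0,0,0,0,0.001,0.02],[0,0,0,0,0,0.001,0.02]]]' 50
python3 - <<'E'
from m import *
go(.6404,.2823,.081,-98.7)
E
```

```text
t: 31.3
eef_pos: [0.6434, 0.2834, 0.0822]
tool_rot: [0.003, -0.651, 0.759, -0.001]
contact_force: [-2.5, -1.1, 8.1]
gripper_width: 0.284
t31.30 [0.6434 0.2834 0.0822] xax deg -98.73 z [ 0.005  0.003 -1.   ] F [-2.5 -1.1  8.1] w 0.284 q [-0.31  0.78 -0.29  1.61  0.29  0.79 -2.44]
turn [-0.0046  0.0033 -0.0005] shift [0.0015 0.0028 0.0012] dist 0.003
shift in present axes [0.0015 0.0028 0.0012]
```

```bash
python3 -m creep '[[[0,0,0,0,0,0,0.05],[0,0,0,0,0,0,0.05],[0,0,0,0,0,0,0.05],[0,0,0,0,0,0,0.05],[0,0,0,0,0,0,0.05],[0,0,0,0,0,-0.02,0.05],[0,0,0,0,0,-0.03,0.05],[0,0,0,0,0,-0.03,0.05],[0,0,0,0,0,-0.03,0.05],[0,0,0,0,0,-0.01,0.05],[0,0,0,0,0,0,0.05]]]' 50
python3 - <<'E'
from m import *
c=cam("wrist");st();c=cam("wrist")
cv2.imwrite('pics/w32.png',c['color'][:,:,::-1])
a=cam("scene")["color"][230:350,140:300];cv2.imwrite("pics/s32.png",cv2.resize(a,None,fx=4,fy=4,interpolation=2)[:,:,::-1])
E
```

```text
t: 32.22
eef_pos: [0.6404, 0.2817, 0.2001]
tool_rot: [-0.002, -0.651, 0.759, 0.001]
contact_force: [0.1, -0.2, 0.3]
gripper_width: 0.589
t32.27 [0.6404 0.2818 0.1994] xax deg -98.69 z [-0.005 -0.002 -1.   ] F [ 0.5 -0.4 -0.3] w 0.582 q [-0.28  0.64 -0.33  1.56  0.23  0.99 -2.4 ]
```

View pics/w32.png

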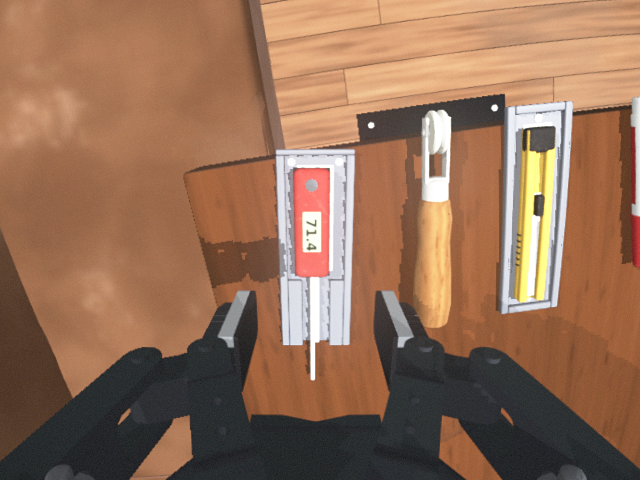

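View pics/s32.png

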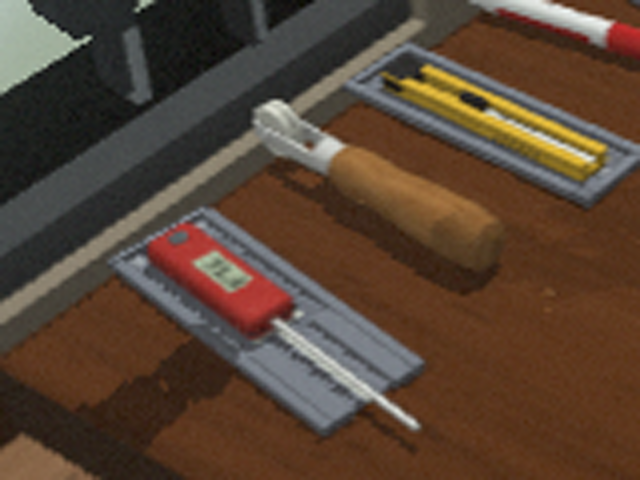

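Run:
```python
from m import *
c=cam("wrist")
meas(c,[0,150,60],[8,255,255],(.5,.75,.22,.36),.016,"thermo body")
print("dish",rect(onplane(c,[[277,152],[354,151],[350,346],[283,347]],.006)))
P=cloud(c);h=cv2.cvtColor(c["color"],cv2.COLOR_RGB2HSV)
m=cv2.inRange(h,np.array([0,150,60]),np.array([8,255,255]))>0
m&=(P[...,0]>.55)&(P[...,1]>.22);Q=P[m];A=np.c_[Q[:,:2]-Q[:,:2].mean(0),np.ones(len(Q))];print("body plane slopes,z",np.linalg.lstsq(A,Q[:,2],rcond=None)[0])
m=cv2.inRange(h,np.array([18,100,60]),np.array([35,255,255]))>0
m&=(P[...,0]>.53)&(P[...,1]<.15);Q=P[m];A=np.c_[Q[:,:2]-Q[:,:2].mean(0),np.ones(len(Q))];print("cutter",np.linalg.lstsq(A,Q[:,2],rcond=None)[0], rect(Q))
for px in [(250,260),(410,250),(240,200)]: print("table z",P[px[1],px[0]])
for n in("scene","side"):
    c=cam(n);a=c["color"][160:270,280:400];cv2.imwrite(f"pics/f_{n}.png",cv2.resize(a,None,fx=5,fy=5,interpolation=2)[:,:,::-1])
```

```text
thermo body [657.  293.8  59.5   4.6 168.8] n 221 px [291 166   8  84]
dish [614.5 284.8 158.   55.5 172.1]
body plane slopes,z [-0.01597762  0.0027374   0.01403904]
cutter [-0.01442154 -0.11057691  0.01038775] [621.6 118.4 134.2  22.1 178.1]
table z [ 0.61786279  0.33560071 -0.00071586]
table z [ 0.60681709  0.21152466 -0.00150103]
table z [0.66599782 0.33279689 0.00096785]
```

View pics/f_scene.png

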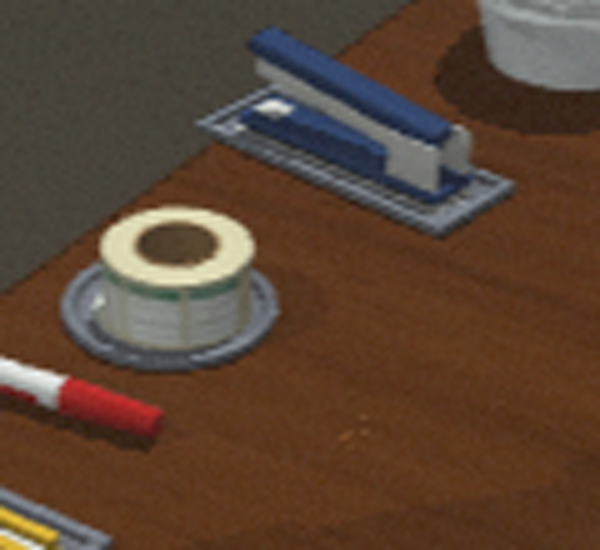

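View pics/f_side.png

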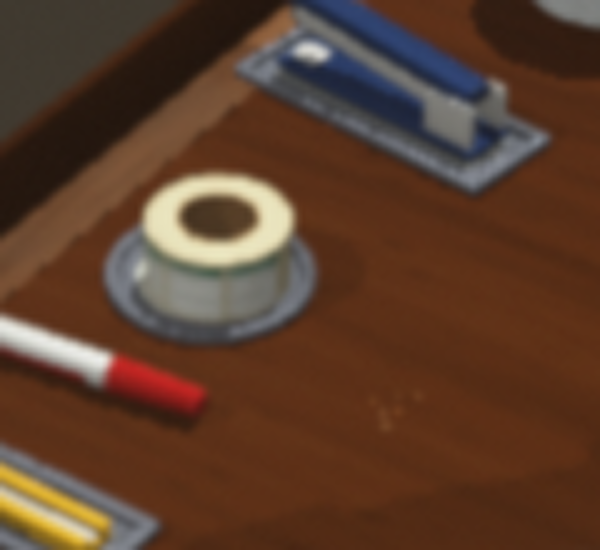

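```bash
python3 -m creep '[[[0,0,0,0,0,0,0.05],[0,0,0,0,0,0,0.05]]]'; python3 -c "
from station import *
print(hand_in())"
```

```text
t: 32.68
eef_pos: [0.6379, 0.2804, 0.193]
tool_rot: [-0.008, -0.652, 0.758, 0.002]
contact_force: [0.4, 0.7, 0.3]
gripper_width: 0.585
the job is handed in; nothing more can be done
None
```

All four items are in their holders, placed in the order asked: label roll, stapler, box cutter, thermometer. Each was let go, and the job was handed in at 32.7 s with the arm clear about 0.12 m above.

The last pictures show everything flat and inside its lip:
- **Label roll:** about 3 mm off the dish centre, with 9 mm of clearance.
- **Stapler:** front gap about 9 mm, as expected. I checked the rear gap only by eye.
- **Box cutter:** within about 2–3 mm of its holder's centre.
- **Thermometer:** red body in the wide pocket, probe out through the channel. It lies roughly 3 mm to one side, inside the 9 mm clearance.

- **Checks that failed or disagreed:** the final colour-mask measurement of the thermometer body failed because it caught only one edge, so that offset was read off the picture by eye. Depth readings gave slopes of about 0.015 for the thermometer and the cutter along x, which I took as camera bias. The cutter also read 0.11 across its 21 mm width. I didn't explain that figure, but the pictures show it flat.
- **Lowering the thermometer:** the arm stalled about 1 mm high, then touched down at about 8 N before release.

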